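# Clamp a used oil-filter element in the ratchet bar clamp

## Task

Take the tall, slim filter element out of the drip tray, stand it upright on the bed of the bench clamp between the pad and the V block, and pump the clamp's lever, one full stroke to a tooth, until the element is held firmly in the V. Stop pumping as soon as the lever has clearly turned stiff, because further strokes would crush the element. Leave the lever pushed fully home at its rest, leaning towards the element, and leave everything else where it is.

Things in the scene. Friction and masses are not known exactly. Their poses are not given: they have to be found in the camera images.
- element_mid (a point): Centre (half-way up, on the axis) of the element to clamp: upright cylinder, 51 mm across, 80 mm tall, black wire-mesh side, bare aluminium end caps, about 0.2 kg, loose in the drip tray (floor 3 mm above the table, rim 20 mm). The taller, slimmer one of the two in the tray. z axis: the cylinder's axis. It is crushed if the clamp presses it with more than 55 N.
- squat_mid (a point): Centre of the other element in the tray, of the same make but squat: 68 mm across and 55 mm tall. Not wanted; it stays in the tray.
- clamp: Lever ratchet bar clamp bolted to the bench. Origin: on the table top under the middle of the bed; x axis along the clamp from the ratchet housing to the V block, z up. Grey base plate x = -215 to +106 mm, 110 mm wide, top 12 mm above the table. Blue housing x = -165 to -105 mm, 48 mm wide over its cheeks, top 105 mm above the table, the lever standing out of it.
- bed (a point): Middle of the bed, on the top face of the base plate (12 mm above the table; clamp x = y = 0), where the element is to be stood. An element standing with its axis within 4 mm of this point is clear of pad and V block. There is free space to both sides across the clamp (along its y).
- bar_mouth (a point): Where the toothed bar leaves the housing towards the bed, 51 mm above the table. The bar slides along the clamp's x and carries a blue jaw with a sprung flat pad (46 mm wide, 26 to 78 mm above the table) facing the V. Pad face at the start: somewhere at clamp x = -53 to -34 mm, not reported. Its spring takes 4 N per mm: once play is gone, each 6 mm tooth adds some 23 N of clamping.
- v_slots (a point): Middle of the bolt slots of the steel V block, on the base plate. V block: 60 mm tall, 46 mm wide, open towards the pad, bolted wherever the last user left it: an element seated in it has its axis at clamp y = 0 and x between +5 and +27 mm (not reported). The closing jaw slides the standing element along the bed into the V. A firm hold is 10 N or more of clamping.
- lever_grip (a point): Where to hold the lever: centre of the black ball knob, 32 mm in diameter, at the lever's top end, 120 mm along the lever from its hinge. The knob sits on a 12 mm round stem. It moves with the lever, in the clamp's x-z plane. A hand that does not turn with the lever as it swings binds on the knob and feels some newtons of its own making.
- lever_hinge (a point): Lever hinge: clamp x = -135 mm, y = 0, 93 mm above the table, axis along the clamp's y. The pull at the knob, at the end of a stroke, stays at 1 to 3 N while the jaw runs free or only slides the element, then rises by 0.2 to 0.3 N per newton of clamping. 5 N above the free-running pull means a firm hold, 3 N not yet, 11 N is near crushing. As the bar settles back on its pawl the clamping drops by 3 to 6 N.
- lever (a joint): Lever angle, rad. 0: rest stop, leaning 0.14 rad towards the element. It grows as the knob is pulled away from the element (clamp -x), to the other stop at 0.28 (34 mm at the knob). No return spring: it stays where left. A pull from below 0.05 to beyond 0.26 moves the bar one 6 mm tooth on, and a pawl keeps it; one that ends below 0.23 is lost. Pushing the lever back moves nothing else.
- valve: Engine valve standing on its head, stem up: head 42 mm across, 110 mm tall. Origin under its centre. A bystander.
- bearing_ring: Steel bearing ring lying flat, 52 mm across, 14 mm tall. Bystander.
- liner_ring: Steel ring lying flat, 66 mm across, 10 mm tall. Bystander.
- sample: Closed oil-sample jar with a green cap, 58 mm across, 100 mm tall. Bystander.
- can: White spin-on filter can, 80 mm across, 100 mm tall. Bystander.
- piston: Aluminium piston, 74 mm across, 56 mm tall. Bystander.
- spanner: Steel spanner lying flat. Bystander.

How it is judged (in metres and radians):
On the way, in this order (a step that is already met when the one before it is completed fails the run):
1. The tall element stands upright on the clamp's bed between pad and V block, let go (z of element_mid in the frame of clamp between 0.047 and 0.058 m and angle between element_mid's own z axis and vertical below 0.1 rad and x of element_mid in the frame of clamp between -0.02 and 0.02 m and y of element_mid in the frame of clamp between -0.015 and 0.015 m and contact force between the fingers and element below 0.3 N), for 0.2 s.
2. A pull of the lever, near the end of its stroke, brings the clamping force above 10 N (value of joint lever above 0.2 rad and contact force between clamp and element above 10 N), for 0.04 s.
At the end, for the whole second after the job is handed in: The tall element stands upright (within 0.1 rad) on the clamp's bed, seated centrally in the V (within 8 mm of the clamp's centre line), held with 10 to 55 N; the lever is back at its rest (below 0.06 rad) and let go (z of element_mid in the frame of clamp between 0.047 and 0.058 m and angle between element_mid's own z axis and vertical below 0.1 rad and contact force between clamp and element between 10 and 55 N and y of element_mid in the frame of clamp between -0.008 and 0.008 m and x of element_mid in the frame of clamp between 0.001 and 0.032 m and value of joint lever below 0.06 rad and linear speed of element below 0.01 m/s); the robot touches nothing.
It fails at once if The element is crushed: the clamp presses on it with more than 55 N (contact force between clamp and element above 55 N).
It fails at once if The squat element or another bystander is moved by more than 30 mm (distance of any of squat_mid, valve, bearing_ring, liner_ring, sample, can, piston, spanner from where it was at the start of the episode above 0.03 m).
It also fails if it takes over 67 s, if anything falls off the work surface, if the arm or the gripper's body presses on something with over 40 N, if the wrist force passes 120 N, or if a joint passes its speed limit or range.

## Robot

A 7-joint arm with a two-finger parallel gripper is mounted at the origin on the work surface. World frame = base frame: x ahead of the robot, y to its left, z up, the work surface at z = 0. Lengths are in mm, angles in rad, forces in N, time in s.
With the tool pointing down it reaches from about 400 to 875 mm from the base axis. Payload 4.4 kg.
Tool frame: the origin (TCP) lies at the very end of the fingers, on their centre line; the grasp point (between the pads) lies 19 mm behind it; z points along the fingers, x is the direction in which the jaws open and shut, and the axes are right-handed (so a half turn about z gives the same grasp; the last joint's range is limited). The gripper opens to 85 mm and grips with 20 to 120 N. Pads are 22 mm wide; open, the fingers measure 114 mm over their backs; the gripper's body (76 mm by 85 mm) begins 54 mm behind the grasp point. The pads swing forward as they close: fully open they stand 13 mm farther back than shut.
Start: joints at [-1.172, 0.628, 0.038, 1.517, -0.027, 0.996, -0.02], TCP at [291.338, 581.068, 207.113] pointing down, gripper open.
Joint ranges: [-3.06, 3.06], [-0.37, 2.12], [-1.25, 1.32], [0.18, 2.47], [-1.1, 4.24], [0.23, 1.98], [-2.94, 2.94]. Speed limits (rad/s): [2.57, 2.57, 3.14, 3.14, 3.14, 3.14, 3.14].

## Interface

Orientations are given as [roll, pitch, yaw] about the fixed x, y, z axes, in that order (R = Rz(yaw) Ry(pitch) Rx(roll)).
In Python, from cell import ctrl gives the robot as it stands.
- The arm moves only by the shell command python3 -m creep 'ROWS'. ROWS is text: rows parted by semicolons, each of 7 numbers parted by spaces: the shift along the tool's x, y, z in units of 40 mm (1.0 is 40 mm), then the turn, a rotation vector about the tool's x, y, z in degrees, then the closure, from 0 (fully open) to 1 (shut). In form: x y z rx ry rz grip; .... A call has 1 to 10 rows; each row is the pose to reach, as a shift and turn from the pose commanded when the call began, along the tool's axes at that moment; what a row does not reach only later rows make up. A row lasts 1/12 s, in which the tool goes at most 41.7 mm and 7.16 degrees, less where a joint would pass 70% of its speed; a pose out of reach is approached as far as the arm can. A call with a gripper value outside its range is refused whole. The fingers move at their own pace and stop on an object; the grip force is fixed at half the most. Time passes only in rows, so rows that repeat a pose let the fingers close. It gives the time, the measured TCP pose, the force and the opening at its end, in the units of the state.
- ctrl.read_state(): the state, without advancing time (a new reading comes with each control period).
- ctrl.get_image(name): name is "side" or "top" or "wrist"; returns a dict with "img" (480x640x3 uint8, red, green, blue), "vfov" (degrees; the focal length in pixels is half the picture's height over the tangent of half this angle, whatever the lens; pixels are square), "cx", "cy" (the principal point, pixels), "distortion" ([k1, k2, p1, p2, k3] as OpenCV has them; the pictures are not rectified), "T" (4x4, takes a point from camera to world coordinates); the wrist camera has in their place "tool_from_camera" (4x4, takes a point from camera to tool coordinates, whose origin is the TCP and whose axes are the tool frame's). Camera axes: x right, y up, looking along -z (the intrinsics and any distortion apply to the point x, -y, -z); pixel columns grow to the right and rows downward; lengths in mm; the calibration is good to about 2 mm. A picture is of the moment at which its call begins: read the wrist's pose just before it. There is no depth.
- ctrl.finish_job(): hands the job in, once; it reports no verdict.
Trained networks look in the newest picture that a camera, given by its name, has taken for a name from the list of things; names that differ only in an ending like _2 or _b are one class to them, and where a whole thing is asked for, a point or a joint stands for the part that bears it (a point fixed in the world has none). Each returns a list of dicts, best first, with "score" (0 to 1); they miss things now and then, are a little off and sometimes report something else, mostly with a low value. They report only what shows in the picture. A call takes as long as a camera call.
- ctrl.boxes_of(camera, thing): "rect" ([left, top, right, bottom] in pixels, round what is visible of it).
- ctrl.cut_out(camera, thing): "pixels" (480x640 bool, what is visible of it) and "rect" ([left, top, right, bottom] in pixels, round what is visible of it).
The state is a dict: "clock": time; "qpos": joint angles; "qd": joint speeds; "tau": joint torques, N m; "eef_pos": TCP position; "tool_rot": TCP orientation; "force": force on the tool from outside, world axes, zero at the start; "torque": the same for the moment, N m; "width": finger opening in mm.
Only numpy, scipy, OpenCV 4.12 (cv2) and the standard library are available. Lean on these libraries where they do the work, as an engineer would, in place of code of your own. Each camera call takes 0.05 s, during which the arm holds its last target.

## Working session

There is one attempt and no reset: what is moved stays moved. The work goes in short steps, Python scripts to look and compute and a shell command to move; the robot and the scene stay as the last step left them, time stands still between calls to the robot, and variables do not carry over. Pictures are saved under pics/ and viewed, and the job is handed in when it is done.

```bash
ls -la; mkdir -p pics
python3 - <<'E'
from cell import ctrl
import cv2
s=ctrl.read_state();print(s)
for n in("side","top","wrist"):
    d=ctrl.get_image(n);cv2.imwrite(f"pics/{n}0.png",d["img"][:,:,::-1]);print(n,{k:v for k,v in d.items() if k!="img"})
E
```

```text
total 12
drwxr-xr-x  3 agent agent 4096 Dec  7 08:44 .
drwxr-xr-x 23 root  root  4096 Dec  7 08:44 ..
drwxr-xr-x  2 agent agent 4096 Dec  7 08:44 pics
{'clock': 0.0, 'qpos': array([-1.17184338,  0.6293553 ,  0.03841679,  1.51837013, -0.02699747,
        0.99628576, -0.0199845 ]), 'qd': array([-6.78565200e-04,  1.90562066e-04,  2.59036050e-05,  8.65866656e-05,
       -1.03902331e-03, -8.42687427e-04,  2.46155055e-04]), 'tau': array([ 8.49474454e-04, -5.63387740e+01,  1.22636128e+00, -1.93437606e+01,
        1.09947912e-02,  1.03750298e-02,  9.76037342e-06]), 'eef_pos': array([290.99315489, 580.47663652, 206.18204217]), 'tool_rot': array([3.14157977e+00, 1.90127599e-03, 1.10608055e+00]), 'force': array([1.63986093, 0.57236258, 0.20264705]), 'torque': array([ 0.00216988, -0.03260834,  0.00815307]), 'width': 85.35508795913614}
side {'vfov': 44.646740246662496, 'cx': 308.72292701934, 'cy': 237.34167446545612, 'distortion': array([-0.04160223,  0.        ,  0.        ,  0.        ,  0.        ]), 'T': array([[ 9.94290971e-01,  8.72389580e-02, -6.14396383e-02,
         5.14622756e+02],
    
[... 601 characters left out ...]
[-2.41500548e-02,  1.44747315e-01,  9.89173892e-01,
         1.32797352e+03],
       [ 0.00000000e+00,  0.00000000e+00,  0.00000000e+00,
         1.00000000e+00]])}
wrist {'vfov': 62.925503849330205, 'cx': 318.5625242752321, 'cy': 237.16805358915263, 'distortion': array([-0.06017047,  0.        ,  0.        ,  0.        ,  0.        ]), 'tool_from_camera': array([[ 9.99999765e-01,  5.21336473e-04, -4.44785762e-04,
         1.32883119e-01],
       [ 3.60178059e-04, -9.52007140e-01, -3.06075604e-01,
        -7.80397110e+01],
       [-5.83007597e-04,  3.06075372e-01, -9.52007104e-01,
        -1.66668590e+02],
       [ 0.00000000e+00,  0.00000000e+00,  0.00000000e+00,
         1.00000000e+00]])}
```

View pics/side0.png

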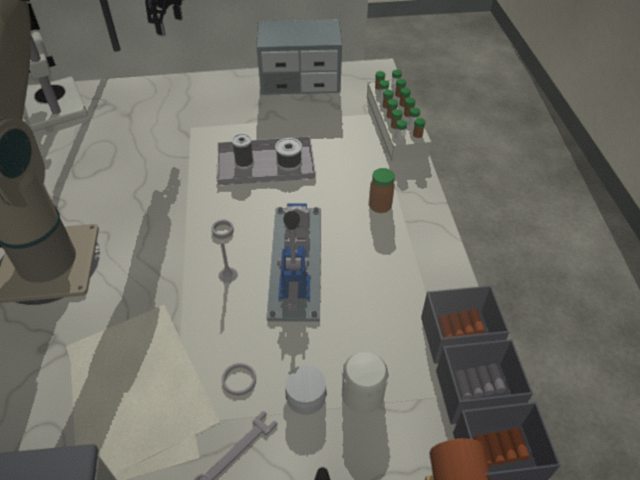

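View pics/top0.png

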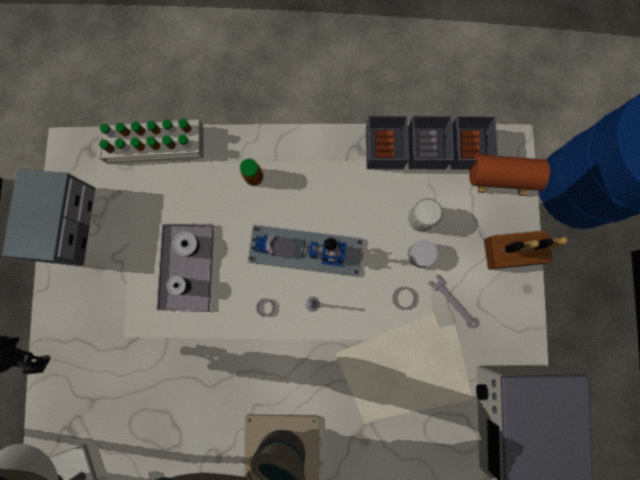

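```bash
cat > h.py <<'E'
import numpy as np,cv2
from cell import ctrl
from scipy.spatial.transform import Rotation as R
def K(d):
    f=240/np.tan(np.radians(d["vfov"]/2));return np.array([[f,0,d["cx"]],[0,f,d["cy"]],[0,0,1]])
def toolT(s=None):
    s=s or ctrl.read_state();T=np.eye(4);T[:3,:3]=R.from_euler('xyz',s["tool_rot"]).as_matrix();T[:3,3]=s["eef_pos"];return T
def camT(d,s=None):
    return d["T"] if "T" in d else toolT(s)@d["tool_from_camera"]
def ray(d,T,uv):
    u=cv2.undistortPoints(np.array([[uv]],float),K(d),d["distortion"])[0,0]
    v=T[:3,:3]@np.array([u[0],-u[1],-1]);return T[:3,3],v
def at_z(d,T,uv,z):
    o,v=ray(d,T,uv);return o+v*(z-o[2])/v[2]
def proj(d,T,P):
    P=np.atleast_2d(np.array(P,float));c=(P-T[:3,3])@T[:3,:3];c=c*[1,-1,-1]
    return cv2.projectPoints(c.reshape(-1,1,3),np.zeros(3),np.zeros(3),K(d),d["distortion"])[0][:,0]
def inter(rs):
    A=np.zeros((3,3));b=np.zeros(3)
    for o,v in rs:
        v=v/np.linalg.norm(v);M=np.eye(3)-np.outer(v,v);A+=M;b+=M@o
    return np.linalg.solve(A,b)
E
python3 - <<'E'
from h import *
for c in("top","side"):
  for t in ("element_mid","squat_mid","clamp","lever","valve","bearing_ring","liner_ring","sample","can","piston","spanner","lever_grip"):
    print(c,t,[(np.round(r["rect"]).tolist(),round(float(r["score"]),2)) for r in ctrl.boxes_of(c,t)][:3])
print(ctrl.read_state()["clock"])
E
```

```text
top element_mid [([166.0, 275.0, 194.0, 293.0], 0.6)]
top squat_mid [([175.0, 233.0, 203.0, 260.0], 0.81)]
top clamp [([248.0, 224.0, 367.0, 279.0], 0.78), ([410.0, 241.0, 438.0, 269.0], 0.43)]
top lever [([324.0, 237.0, 338.0, 256.0], 0.71)]
top valve [([304.0, 295.0, 315.0, 310.0], 0.51), ([168.0, 277.0, 194.0, 295.0], 0.18), ([250.0, 224.0, 366.0, 274.0], 0.17)]
top bearing_ring [([260.0, 296.0, 276.0, 318.0], 0.53)]
top liner_ring [([322.0, 236.0, 342.0, 258.0], 0.74), ([392.0, 286.0, 416.0, 309.0], 0.46)]
top sample [([241.0, 163.0, 263.0, 183.0], 0.55)]
top can [([408.0, 197.0, 444.0, 230.0], 0.85)]
top piston [([408.0, 240.0, 440.0, 265.0], 0.72)]
top spanner []
top lever_grip [([321.0, 238.0, 339.0, 258.0], 0.71)]
side element_mid [([232.0, 129.0, 253.0, 173.0], 0.6), ([283.0, 211.0, 302.0, 268.0], 0.51)]
side squat_mid [([273.0, 140.0, 301.0, 170.0], 0.69)]
side clamp [([266.0, 205.0, 321.0, 324.0], 0.57), ([283.0, 211.0, 299.0, 269.0], 0.19)]
side lever [([284.0, 211.0, 303.0, 271.0], 0.82), ([268.0, 202.0, 323.0, 321.0], 0.38)]
side valve [([219.0, 241.0, 238.0, 282.0], 0.54)]
side bearing_ring [([214.0, 222.0, 233.0, 240.0], 0.5), ([223.0, 364.0, 256.0, 394.0], 0.28)]
side liner_ring [([221.0, 362.0, 255.0, 395.0], 0.82), ([195.0, 414.0, 276.0, 480.0], 0.65)]
side sample [([369.0, 166.0, 396.0, 213.0], 0.82)]
side can [([338.0, 354.0, 388.0, 414.0], 0.87)]
side piston [([285.0, 363.0, 327.0, 413.0], 0.56)]
side spanner [([196.0, 414.0, 277.0, 480.0], 0.8), ([266.0, 207.0, 320.0, 323.0], 0.42)]
side lever_grip [([284.0, 212.0, 301.0, 270.0], 0.75)]
1.35
```

Run:
```python
import cv2
a=cv2.imread("pics/top0.png");cv2.imwrite("pics/t1.png",cv2.resize(a[215:290,240:380],None,fx=5.7,fy=5.7,interpolation=cv2.INTER_CUBIC))
cv2.imwrite("pics/t2.png",cv2.resize(a[215:320,150:225],None,fx=5.6,fy=5.6,interpolation=cv2.INTER_CUBIC))
a=cv2.imread("pics/side0.png");cv2.imwrite("pics/s1.png",cv2.resize(a[125:330,205:330],None,fx=2.9,fy=2.9,interpolation=cv2.INTER_CUBIC))
```

```text
(no output)
```

View pics/t1.png

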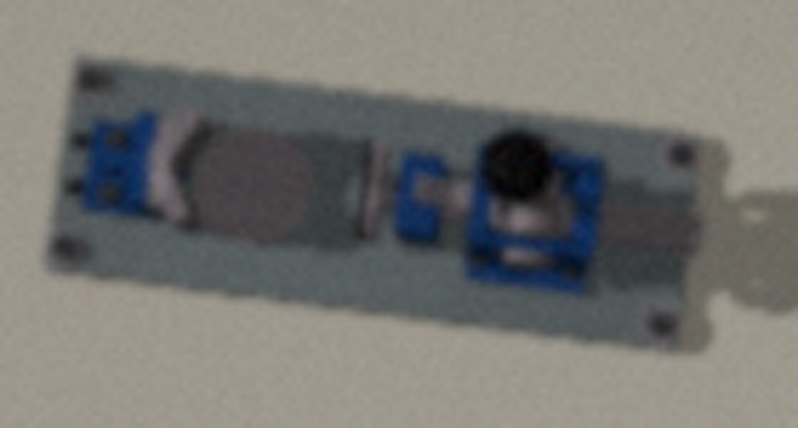

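View pics/t2.png

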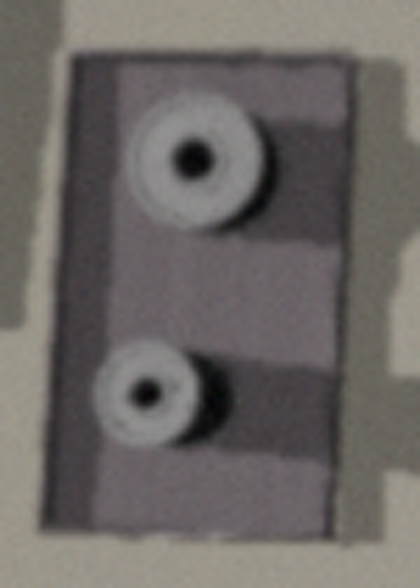

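View pics/s1.png

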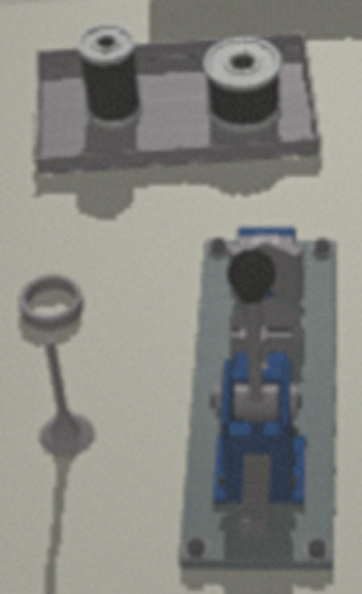

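Run:
```python
from h import *
d=ctrl.get_image("top");T=d["T"];s=ctrl.get_image("side");S=s["T"]
px=[(78,58),(48,268),(690,350),(706,138)]
C=[at_z(d,T,(240+x/5.7,215+y/5.7),12) for x,y in px];print(np.round(C,1))
C=np.array(C)[:,:2]
M=np.array([(106,-55),(106,55),(-215,55),(-215,-55)]) # order guess
best=None
for M in (M,M*[1,-1]):
    A,B=M-M.mean(0),C-C.mean(0);th=np.arctan2((A[:,0]*B[:,1]-A[:,1]*B[:,0]).sum(),(A*B).sum())
    Rm=np.array([[np.cos(th),-np.sin(th)],[np.sin(th),np.cos(th)]]);t=C.mean(0)-Rm@M.mean(0)
    print("th",th,"o",t,"res",np.round(C-(M@Rm.T+t),1).tolist())
for nm,uv,z in(("el",(150+148/5.6,215+393/5.6),83),("sq",(150+199/5.6,215+160/5.6),58)):
    p=at_z(d,T,uv,z);print(nm,p,"in side",(proj(s,S,[p])[0]-[205,125])*2.9)
```

```text
[[ 633.7   86.7   12. ]
 [ 526.6   99.4   12. ]
 [ 486.5 -222.1   12. ]
 [ 593.  -231.2   12. ]]
th 1.4474822641562257 o [566.66910233 -12.73867565] res [[-0.6, 1.0], [1.5, 0.2], [0.9, -2.8], [-1.8, 1.7]]
th 1.4419098417867544 o [566.97038757 -12.77687047] res [[107.7, -12.7], [-108.5, 14.1], [-107.4, 10.9], [108.2, -12.3]]
el [456.16968931 283.15468521  83.        ] in side [103.78456043  41.55066899]
sq [573.50247185 270.49756524  58.        ] in side [240.33354425  62.63241757]
```

```bash
cat >> h.py <<'E'
TH=1.4475;CO=np.array([566.7,-12.7,0])
def go(p,yaw,roll=np.pi,pitch=0):
    "row to reach from measured pose"
    T=toolT();Rt=R.from_euler('xyz',[roll,pitch,yaw]).as_matrix()
    sh=T[:3,:3].T@(np.array(p)-T[:3,3])/40;rv=np.degrees(R.from_matrix(T[:3,:3].T@Rt).as_rotvec())
    print("row",np.round(sh,3),np.round(rv,2));return sh,rv
def c2w(p):
    c,s=np.cos(TH),np.sin(TH);return CO+np.array([c*p[0]-s*p[1],s*p[0]+c*p[1],p[2]])
E
python3 - <<'E'
from h import *
go([456.2,283.2,150],0.4)
E
```

```text
row [-4.809  7.023  1.427] [-0.    0.   40.45]
```

```bash
python3 -m creep '-4.8 7.02 1.4 0 0 40.5 0;-4.8 7.02 1.4 0 0 40.5 0;-4.8 7.02 1.4 0 0 40.5 0;-4.8 7.02 1.4 0 0 40.5 0;-4.8 7.02 1.4 0 0 40.5 0;-4.8 7.02 1.4 0 0 40.5 0;-4.8 7.02 1.4 0 0 40.5 0;-4.8 7.02 1.4 0 0 40.5 0;-4.8 7.02 1.4 0 0 40.5 0;-4.8 7.02 1.4 0 0 40.5 0'
python3 - <<'E'
from h import *
s=ctrl.read_state();print(s)
d=ctrl.get_image("wrist");T=camT(d,s)
print([(r["rect"],r["score"]) for r in ctrl.boxes_of("wrist","element_mid")])
im=d["img"][:,:,::-1].copy()
for z,r in((83,25.5),(3,25.5)):
    P=[[456.2+r*np.cos(a),283.2+r*np.sin(a),z] for a in np.linspace(0,6.28,60)]
    cv2.polylines(im,[proj(d,T,P).astype(np.int32)],True,(0,0,255),1)
cv2.imwrite("pics/w1.png",im)
E
```

```text
clock: 2.28
eef_pos: [458.6, 278.5, 150.9]
tool_rot: [3.139, 0.0, 0.391]
force: [-0.4, 0.1, 1.3]
width: 85.5
{'clock': 2.2833, 'qpos': array([-0.74216414,  0.55014904,  0.21192359,  1.89775982, -0.16527088,
        0.71135078, -0.04390144]), 'qd': array([-0.06738069, -0.00394132, -0.06028204, -0.02760389, -0.02696182,
        0.01270664, -0.03675385]), 'tau': array([  0.9800813 , -46.82400227,   3.3171241 , -14.55639035,
         0.09124874,  -0.05646828,   0.26150851]), 'eef_pos': array([458.5921363 , 278.52140568, 150.90200069]), 'tool_rot': array([3.13890905e+00, 4.05410753e-04, 3.91101333e-01]), 'force': array([-0.36866791,  0.1112483 ,  1.31871622]), 'torque': array([-0.00808301, -0.01440361,  0.01867397]), 'width': 85.50344375298677}
[([282.5, 169.4, 363.0, 266.5], 0.64)]
```

View pics/w1.png

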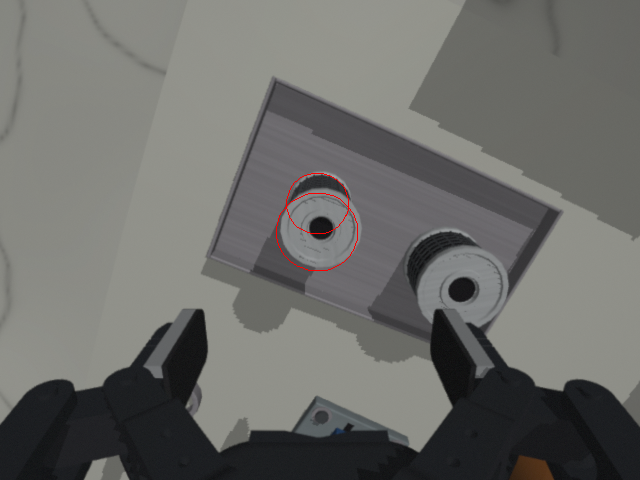

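Run:
```python
from h import *
s=ctrl.read_state();d=ctrl.get_image("wrist");T=camT(d,s)
r=ctrl.cut_out("wrist","element_mid")[0];print(r["rect"],s["eef_pos"],s["tool_rot"])
im=d["img"][:,:,::-1].copy();im[r["pixels"]]=im[r["pixels"]]//2+[0,0,120]
cv2.imwrite("pics/w2.png",im[120:320,220:420])
print(at_z(d,T,(320.3,229),83))
go([456.2,283.2,33],0.4)
```

```text
[280.6, 177.7, 363.2, 274.3] [456.36085923 283.94193747 151.21491402] [-3.14075323e+00 -1.73070331e-04  3.98173791e-01]
[454.57577692 292.09941352  83.        ]
row [-0.009  0.066  2.957] [-0.08 -0.02  0.1 ]
```

View pics/w2.png

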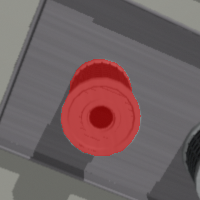

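Run:
```python
from h import *
s=ctrl.read_state();d=ctrl.get_image("wrist");T=camT(d,s)
g=cv2.GaussianBlur(cv2.cvtColor(d["img"],cv2.COLOR_RGB2GRAY),(5,5),0)[200:270,290:350]
m=(g<40).astype(np.uint8);n,l,st,c=cv2.connectedComponentsWithStats(m);print(st,c+[290,200])
print(at_z(d,T,(321,236.5),83))
```

```text
[[   0    0   60   70 3868]
 [  21   30   21   20  332]] [[319.38547053 234.07316443]
 [320.83433735 239.47289157]]
[456.04681399 289.40690311  83.        ]
```

Run:
```python
from h import *
s=ctrl.read_state();d=ctrl.get_image("wrist");T=camT(d,s);print(s["clock"],s["eef_pos"],s["tool_rot"],s["qd"].max())
im=d["img"][:,:,::-1].copy()
for c,y in(((0,0,255),283.2),((0,255,0),287.)):
  for z,r in((83,25.5),(83,6)):
    P=[[456.2+r*np.cos(a),y+r*np.sin(a),z] for a in np.linspace(0,6.28,60)]
    cv2.polylines(im,[np.round(proj(d,T,P)*16).astype(np.int32)],True,c,1,cv2.LINE_AA,4)
cv2.imwrite("pics/w3.png",cv2.resize(im[160:310,240:400],None,fx=4,fy=4))
```

```text
2.5333 [455.45311228 285.66868105 151.28333164] [-3.14039827e+00 -3.65704997e-04  4.02280752e-01] 0.0034217741179581704
```

View pics/w3.png

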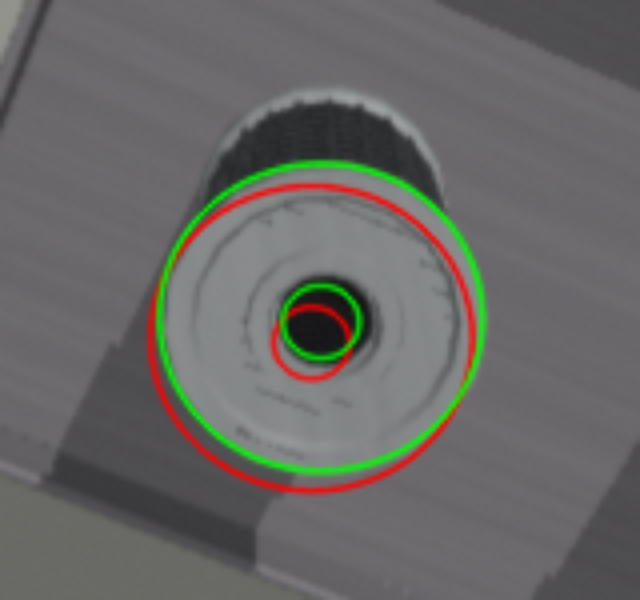

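Run:
```python
from h import *
go([456.,286.3,33],0.4)
```

```text
row [ 0.018 -0.009  2.957] [-0.06 -0.02  0.13]
```

```bash
python3 -m creep '0.02 0 0.8 0 0 0 0;0.02 0 1.6 0 0 0 0;0.02 0 2.3 0 0 0 0;0.02 0 2.8 0 0 0 0;0.02 0 2.96 0 0 0 0;0.02 0 2.96 0 0 0 0.2;0.02 0 2.96 0 0 0 0.5;0.02 0 2.96 0 0 0 1;0.02 0 2.96 0 0 0 1;0.02 0 2.96 0 0 0 1'; python3 -m creep '0 0 0 0 0 0 1;0 0 0 0 0 0 1;0 0 0 0 0 0 1;0 0 0 0 0 0 1'
```

```text
clock: 3.42
eef_pos: [457.9, 284.8, 34.5]
tool_rot: [-3.141, -0.003, 0.4]
force: [-1.5, -0.7, 6.7]
width: 48.9
clock: 3.75
eef_pos: [457.9, 284.8, 34.4]
tool_rot: [-3.141, -0.003, 0.399]
force: [-1.0, -0.5, 6.7]
width: 49.2
```

```bash
python3 -m creep '0 0 -0.5 0 0 0 1;0 0 -1.2 0 0 0 1;0 0 -2 0 0 0 1;0 0 -3 0 0 0 1;0 0 -4 0 0 0 1;0 0 -4 0 0 0 1'
python3 - <<'E'
from h import *
print(c2w([80,0,200]));go(c2w([80,0,200]),-0.123)
E
```

```text
clock: 4.25
eef_pos: [461.6, 286.3, 200.5]
tool_rot: [-3.139, -0.015, 0.399]
force: [2.3, -0.2, -2.6]
width: 49.1
[576.53873382  66.69269058 200.        ]
row [5.160e-01 6.175e+00 2.000e-03] [-0.39 -0.77 29.89]
```

```bash
python3 -m creep '0.5 6.17 0 0 0 30 1;0.5 6.17 0 0 0 30 1;0.5 6.17 0 0 0 30 1;0.5 6.17 0 0 0 30 1;0.5 6.17 0 0 0 30 1;0.5 6.17 0 0 0 30 1;0.5 6.17 0 0 0 30 1;0.5 6.17 0 0 0 30 1;0.5 6.17 0 0 0 30 1;0.5 6.17 0 0 0 30 1'
python3 -m creep '0 0 0 0 0 0 1;0 0 0 0 0 0 1'
python3 - <<'E'
from h import *
s=ctrl.read_state();d=ctrl.get_image("wrist");T=camT(d,s)
im=d["img"][:,:,::-1].copy()
print(s["eef_pos"],s["tool_rot"])
def pl(P,c):cv2.polylines(im,[np.round(proj(d,T,[c2w(p) for p in P])*16).astype(np.int32)],True,c,1,cv2.LINE_AA,4)
pl([(106,-55,12),(106,55,12),(-215,55,12),(-215,-55,12)],(0,0,255))
pl([(-105,-24,105),(-105,24,105),(-165,24,105),(-165,-24,105)],(0,255,255))
pl([(25.5*np.cos(a),25.5*np.sin(a),12) for a in np.linspace(0,6.28,50)],(0,255,0))
cv2.imwrite("pics/w4.png",im)
E
```

```text
clock: 5.08
eef_pos: [570.5, 66.2, 192.4]
tool_rot: [-3.14, 0.001, -0.122]
force: [-0.8, 0.1, -2.4]
width: 49.3
clock: 5.25
eef_pos: [570.9, 65.9, 192.7]
tool_rot: [-3.141, 0.0, -0.122]
force: [0.2, -0.2, -3.8]
width: 48.8
[570.86167829  65.87113741 192.65268666] [-3.14102261e+00  4.35631239e-04 -1.21922898e-01]
```

View pics/w4.png

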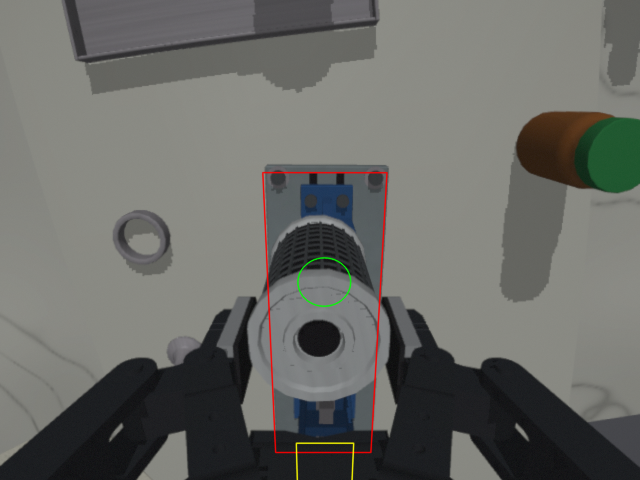

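Run:
```python
from h import *
go(c2w([2,0,125]),-0.123)
s=ctrl.get_image("side");d=ctrl.get_image("top")
for nm,c in(("side",s),("top",d)):
    im=cv2.resize(c["img"][:,:,::-1],None,fx=4,fy=4,interpolation=cv2.INTER_CUBIC)
    def pl(P,col):cv2.polylines(im,[np.round((proj(c,c["T"],[c2w(p) for p in P])*4+1.5)*16).astype(np.int32)],True,col,1,cv2.LINE_AA,4)
    pl([(106,-55,12),(106,55,12),(-215,55,12),(-215,-55,12)],(0,0,255))
    pl([(-105,-24,105),(-105,24,105),(-165,24,105),(-165,-24,105)],(0,255,255))
    pl([(25.5*np.cos(a),25.5*np.sin(a),12) for a in np.linspace(0,6.28,50)],(0,255,0))
    if nm=="side": im=im[780:1320,1000:1340]
    else: im=im[860:1140,960:1500]
    cv2.imwrite(f"pics/{nm}2.png",im)
```

```text
row [0.132 1.906 1.692] [-0.02  0.01  0.04]
```

View pics/side2.png

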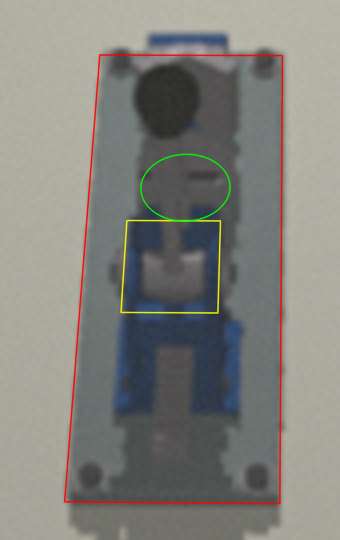

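View pics/top2.png

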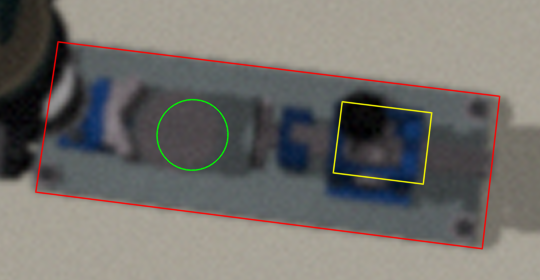

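```bash
python3 -m creep '0.13 0.5 0 0 0 0 1;0.13 1.2 0 0 0 0 1;0.13 1.9 0.4 0 0 0 1;0.13 1.9 1.1 0 0 0 1;0.13 1.9 1.69 0 0 0 1;0.13 1.9 1.69 0 0 0 1;0.13 1.9 1.69 0 0 0 1'
python3 - <<'E'
from h import *
s=ctrl.read_state();print(s["eef_pos"])
d=ctrl.get_image("wrist");T=camT(d,s)
im=d["img"][:,:,::-1].copy()
def pl(P,c):cv2.polylines(im,[np.round(proj(d,T,[c2w(p) for p in P])*16).astype(np.int32)],True,c,1,cv2.LINE_AA,4)
pl([(106,-55,12),(106,55,12),(-215,55,12),(-215,-55,12)],(0,0,255))
pl([(25.5*np.cos(a),25.5*np.sin(a),12) for a in np.linspace(0,6.28,50)],(0,255,0))
cv2.imwrite("pics/w5.png",im)
for nm,b in(("side",(170,300,220,340)),("top",(200,300,230,390))):
    c=ctrl.get_image(nm)["img"][b[0]:b[1],b[2]:b[3],::-1];cv2.imwrite(f"pics/{nm}3.png",cv2.resize(c,None,fx=4.5,fy=4.5,interpolation=cv2.INTER_CUBIC))
E
```

```text
clock: 5.98
eef_pos: [566.2, -11.4, 124.4]
tool_rot: [3.141, 0.003, -0.124]
force: [-0.3, -0.7, -2.4]
width: 49.1
[566.23302626 -11.42766738 124.43916214]
```

View pics/w5.png

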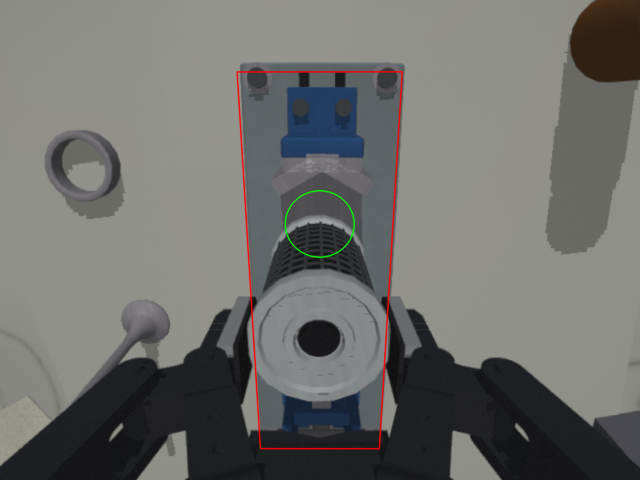

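View pics/side3.png

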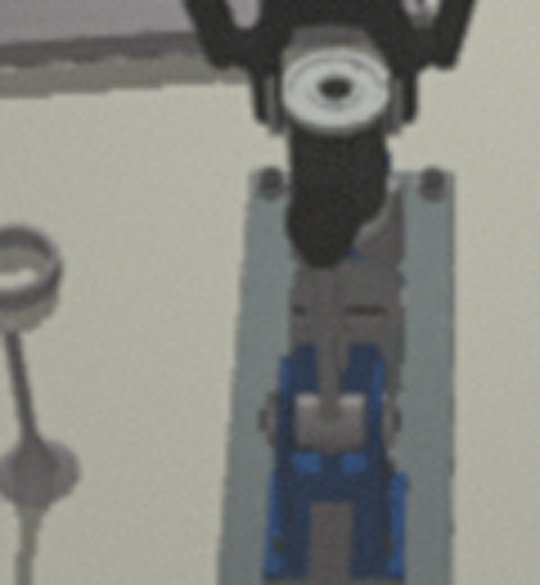

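View pics/top3.png

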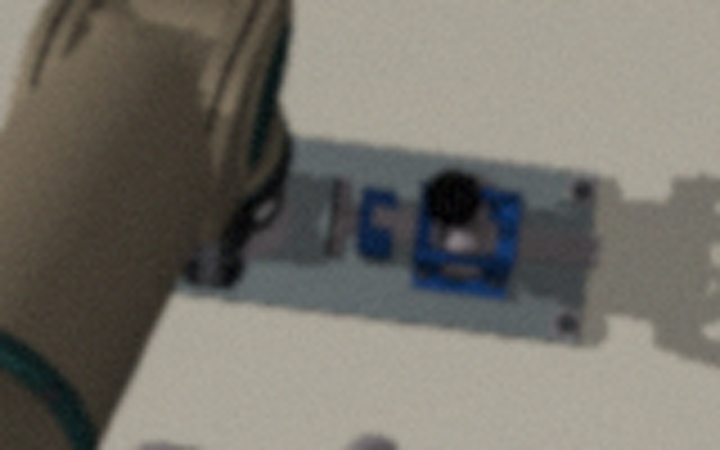

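```bash
python3 -m creep '0.03 0 0.4 0 0 0 1;0.03 0 0.9 0 0 0 1;0.03 0 1.4 0 0 0 1;0.03 0 1.75 0 0 0 1;0.03 0 1.9 0 0 0 1;0.03 0 1.98 0 0 0 1;0.03 0 1.98 0 0 0 1;0.03 0 1.98 0 0 0 1'
python3 - <<'E'
from h import *
s=ctrl.read_state();print(s["eef_pos"])
d=ctrl.get_image("wrist");T=camT(d,s)
im=d["img"][:,:,::-1].copy()
cv2.imwrite("pics/w6.png",im)
for nm,b in(("side",(170,300,220,340)),("top",(200,300,230,390))):
    c=ctrl.get_image(nm)["img"][b[0]:b[1],b[2]:b[3],::-1];cv2.imwrite(f"pics/{nm}4.png",cv2.resize(c,None,fx=4.5,fy=4.5,interpolation=cv2.INTER_CUBIC))
E
```

```text
clock: 6.8
eef_pos: [569.3, -12.0, 47.0]
tool_rot: [-3.141, -0.002, -0.124]
force: [-0.6, -0.1, -3.1]
width: 48.8
[569.29244174 -11.96357381  47.0050408 ]
```

View pics/w6.png

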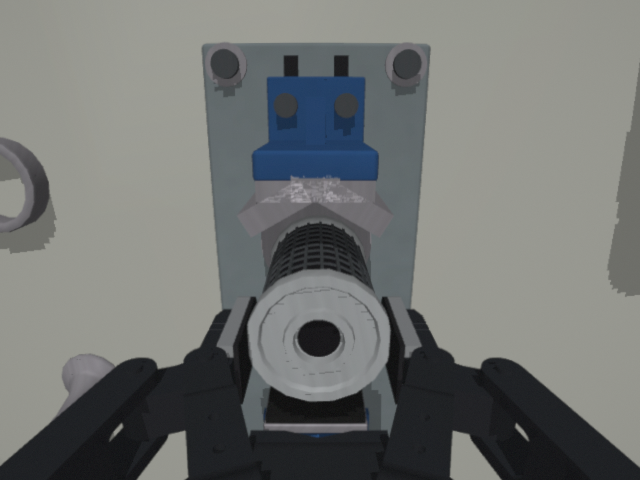

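View pics/side4.png

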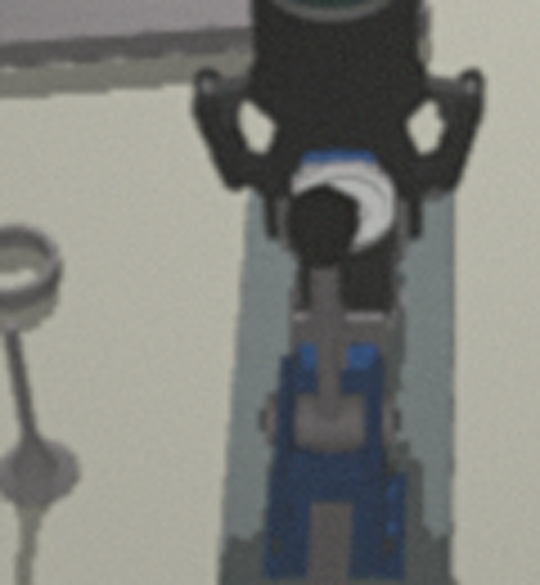

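```bash
python3 -m creep '-0.02 0 0.05 0 0 0 1;-0.02 0 0.09 0 0 0 1;-0.02 0 0.09 0 0 0 1;-0.02 0 0.09 0 0 0 1'
```

```text
clock: 7.28
eef_pos: [567.8, -11.8, 43.5]
tool_rot: [-3.141, -0.001, -0.125]
force: [-2.3, 0.9, 8.0]
width: 49.2
```

```bash
python3 -m creep '0 0 0 0 0 0 0.5;0 0 0 0 0 0 0.3;0 0 0 0 0 0 0.1;0 0 0 0 0 0 0;0 0 0 0 0 0 0;0 0 -0.3 0 0 0 0;0 0 -1 0 0 0 0;0 0 -2 0 0 0 0;0 0 -3 0 0 0 0;0 0 -4 0 0 0 0'
python3 - <<'E'
from h import *
s=ctrl.read_state();print(s["eef_pos"])
d=ctrl.get_image("wrist");T=camT(d,s)
im=d["img"][:,:,::-1].copy()
cv2.imwrite("pics/w7.png",im)
for nm,b in(("side",(170,300,220,340)),("top",(200,300,230,390))):
    c=ctrl.get_image(nm)["img"][b[0]:b[1],b[2]:b[3],::-1];cv2.imwrite(f"pics/{nm}5.png",cv2.resize(c,None,fx=4.5,fy=4.5,interpolation=cv2.INTER_CUBIC))
E
```

```text
clock: 8.12
eef_pos: [567.0, -12.1, 204.7]
tool_rot: [3.141, 0.0, -0.125]
force: [0.7, 1.0, -1.0]
width: 85.4
[566.96216881 -12.10495348 204.67887371]
```

View pics/w7.png

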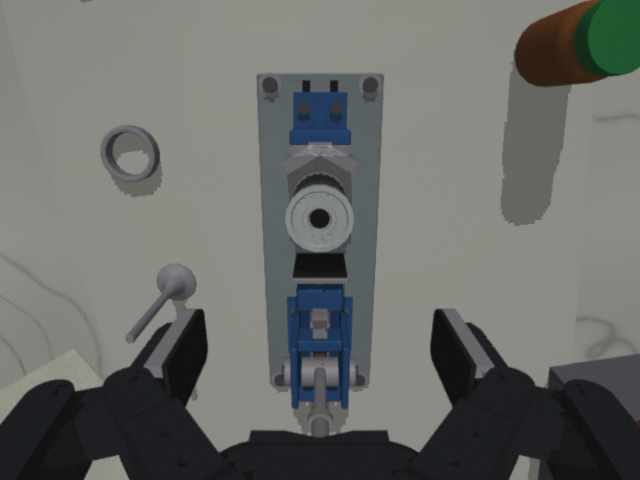

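View pics/side5.png

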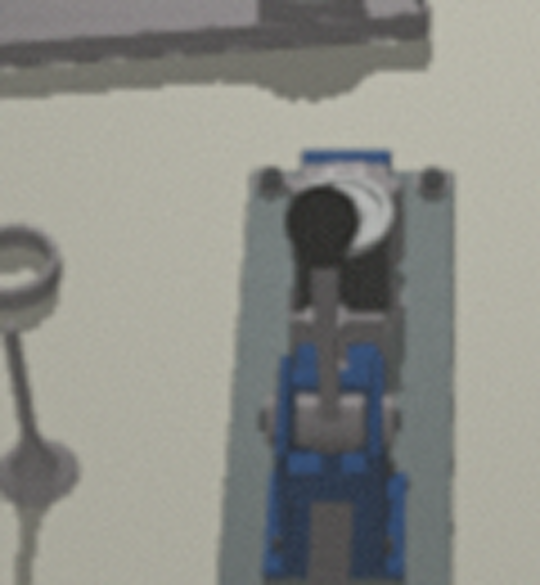

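Run:
```python
from h import *
k=c2w([-118.3,0,211.8]);print(k)
s=ctrl.get_image("side");d=ctrl.get_image("top")
print(proj(s,s["T"],[k]),proj(d,d["T"],[k]))
for _ in range(1):
  for t in("lever_grip","lever"):
    for c in("side","top"):print(c,t,[(r["rect"],r["score"]) for r in ctrl.boxes_of(c,t)][:2])
print(inter([ray(s,s["T"],(291.6,220.2)),ray(d,d["T"],(331.1,244))]))
print(proj(s,s["T"],[c2w([0,0,92])]))
```

```text
[ 552.15097237 -130.10194119  211.8       ]
[[290.83459949 218.3335049 ]] [[329.35365821 244.14166059]]
side lever_grip [([282.1, 212.7, 301.3, 270.3], 0.58)]
top lever_grip [([323.0, 237.8, 338.8, 254.4], 0.6), ([268.4, 227.7, 366.4, 275.2], 0.44)]
side lever [([280.9, 211.3, 301.3, 270.6], 0.71)]
top lever [([324.1, 237.3, 338.5, 254.0], 0.7), ([303.0, 297.2, 315.3, 308.2], 0.47)]
[ 552.92203678 -134.33267464  210.88612948]
[[294.80228024 217.07921854]]
```

View pics/top5.png

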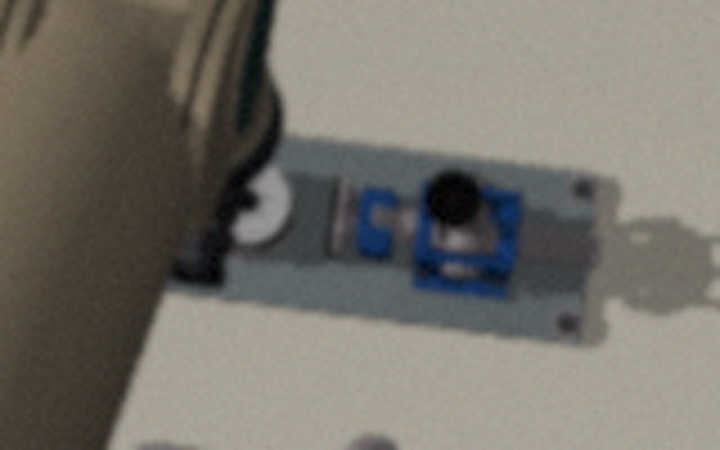

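Run:
```python
from h import *
go([552.5,-120,270],-0.123)
```

```text
row [-0.015  2.728 -1.726] [ 0.03  0.17 -0.09]
```

```bash
python3 -m creep '0 0 -1 0 0 0 0;0 0.2 -1.73 0 0 0 0;0 1 -1.73 0 0 0 0;0 1.9 -1.73 0 0 0 0;0 2.7 -1.73 0 0 0 0;0 2.7 -1.73 0 0 0 0;0 2.7 -1.73 0 0 0 0;0 2.7 -1.73 0 0 0 0'
python3 - <<'E'
from h import *
s=ctrl.read_state();print(s["eef_pos"],s["tool_rot"])
d=ctrl.get_image("wrist");T=camT(d,s)
im=d["img"][:,:,::-1].copy()
print(proj(d,T,[c2w([-118.3,0,211.8])]),proj(d,T,[[552.9,-134.3,211]]))
print([(r["rect"],r["score"]) for r in ctrl.boxes_of("wrist","lever_grip")])
cv2.imwrite("pics/w8.png",im)
E
```

```text
clock: 9.23
eef_pos: [553.7, -118.4, 270.5]
tool_rot: [-3.141, 0.002, -0.125]
force: [0.9, 0.6, -0.5]
width: 85.6
[ 553.71013301 -118.43612162  270.52448153] [-3.14078730e+00  1.96697490e-03 -1.24735964e-01]
[[317.94124708 264.76979343]] [[319.9828045 270.376712 ]]
[([294.3, 215.4, 344.6, 292.3], 0.88), ([264.2, 2.0, 375.8, 292.3], 0.41), ([118.8, 11.0, 174.8, 68.7], 0.38)]
```

View pics/w8.png

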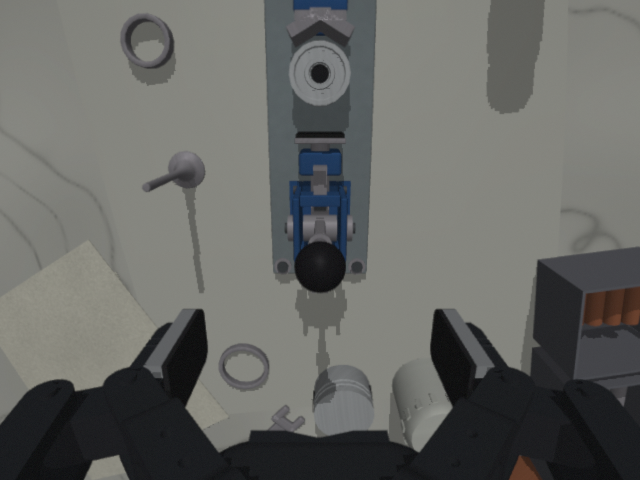

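```bash
cat >> h.py <<'E'
KN=np.array([552.7,-132.5,211.5])
def gp(th,depth=20,up=0,kn=KN):
    "tool pose for lever angle th, knob at rest kn"
    c,s_=np.cos(TH),np.sin(TH);cx=np.array([c,s_,0]);z=np.array([0,0,1.])
    hin=kn-120*(np.sin(.14)*cx+np.cos(.14)*z)
    d=np.sin(.14-th)*cx+np.cos(.14-th)*z
    Rm=R.from_euler('xyz',[np.pi,0,TH-np.pi/2]).as_matrix()@R.from_rotvec([th-.14,0,0]).as_matrix()
    assert np.allclose(Rm[:,2],-d,atol=1e-6),(Rm[:,2],d)
    return hin+d*(120-depth+up),Rm
def rowto(p,Rm):
    T=toolT();print("row",np.round(T[:3,:3].T@(p-T[:3,3])/40,3),np.round(np.degrees(R.from_matrix(T[:3,:3].T@Rm).as_rotvec()),2))
E
python3 - <<'E'
from h import *
rowto(*gp(0,up=60));rowto(*gp(0))
E
```

```text
row [0.012 0.241 0.491] [-8.07  0.08  0.06]
row [0.014 0.451 1.976] [-8.07  0.08  0.06]
```

```bash
python3 -m creep '0.01 0.24 0.3 -4 0 0 0;0.01 0.24 0.49 -8 0 0 0;0.01 0.24 0.49 -8 0 0 0.2;0.01 0.3 0.9 -8 0 0 0.2;0.01 0.38 1.5 -8 0 0 0.2;0.01 0.43 1.9 -8 0 0 0.2;0.01 0.45 1.98 -8 0 0 0.2;0.01 0.45 1.98 -8 0 0 0.2;0.01 0.45 1.98 -8 0 0 0.2'
python3 - <<'E'
from h import *
s=ctrl.read_state();print(s["eef_pos"],s["tool_rot"],s["force"],s["torque"])
rowto(*gp(0))
d=ctrl.get_image("wrist");cv2.imwrite("pics/w9.png",d["img"][:,:,::-1])
c=ctrl.get_image("side")["img"][150:300,220:380,::-1];cv2.imwrite(f"pics/side9.png",cv2.resize(c,None,fx=4,fy=4,interpolation=cv2.INTER_CUBIC))
E
```

```text
clock: 10.08
eef_pos: [552.9, -136.9, 193.1]
tool_rot: [3.003, -0.001, -0.124]
force: [-0.4, -0.1, -0.8]
width: 68.3
[ 552.92841024 -136.85982569  193.08162743] [ 3.00260697e+00 -1.08693628e-03 -1.24155251e-01] [-0.40885056 -0.13689772 -0.77066245] [ 0.14749436 -0.04156885 -0.01178129]
row [-0.019 -0.042  0.029] [-0.06 -0.05 -0.06]
```

View pics/w9.png

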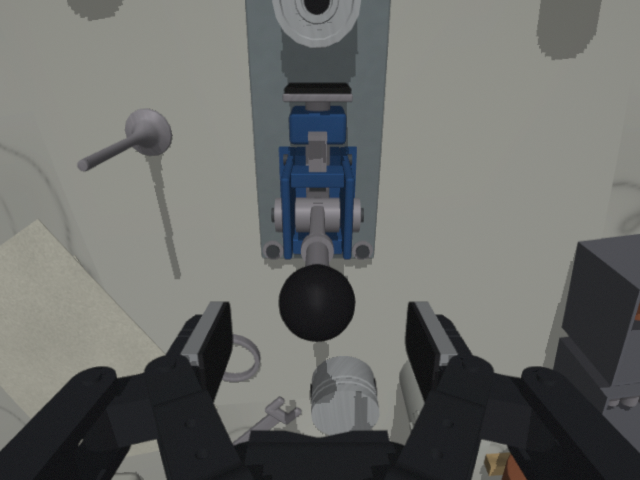

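View pics/side9.png

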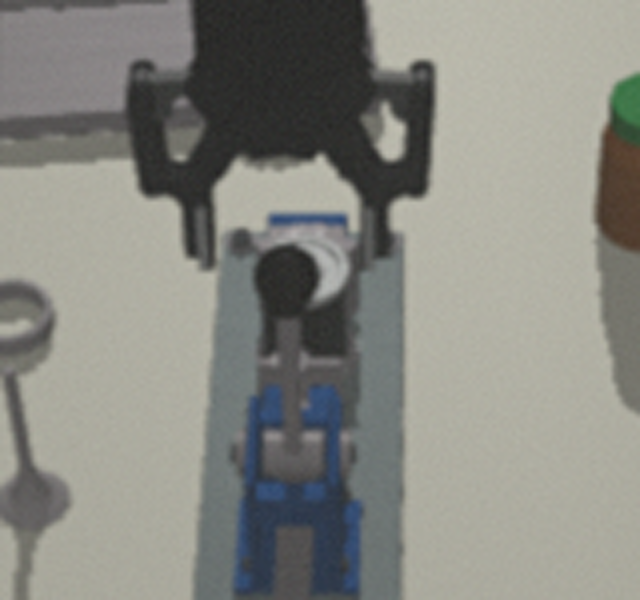

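Run:
```python
from h import *
s=ctrl.read_state();T=toolT(s)
d=ctrl.get_image("wrist");W=camT(d,s);S=ctrl.get_image("side")
for tz in(0,-10,-20,-30):
    p=T[:3,3]+T[:3,:3]@[0,0,tz];print(tz,p,"wrist",proj(d,W,[p])[0],"side4x",(proj(S,S["T"],[p])[0]-[220,150])*4)
for sx in(-34,34):
  p=T[:3,3]+T[:3,:3]@[sx,0,-8];print(sx,"wrist",proj(d,W,[p])[0],"side4x",(proj(S,S["T"],[p])[0]-[220,150])*4)
# knob from wrist: ray 317,302 ; radius in px 38 -> 16mm
o,v=ray(d,W,(317,302));v/=np.linalg.norm(v)
f=K(d)[0,0];print(o+v*16/np.sin(np.arctan(38/f)), o+v*(211.5-o[2])/v[2])
```

```text
0 [ 553.27278422 -136.93329265  193.56760524] wrist [317.76172298 288.10641701] side4x [288.24212879 309.75116928]
-10 [ 553.42131266 -135.55458189  203.47099334] wrist [317.72495832 297.79479717] side4x [287.59894918 293.45295668]
-20 [ 553.56984111 -134.17587113  213.37438145] wrist [317.68402844 308.59490048] side4x [286.94855598 276.96515254]
-30 [ 553.71836955 -132.79716038  223.27776955] wrist [317.6381974  320.70607325] side4x [286.2908356  260.28463809]
-34 wrist [241.82469447 295.67601982] side4x [216.42922922 296.52356965]
34 wrist [393.64724598 295.60517301] side4x [359.14321062 296.93616859]
[ 553.59308877 -131.71454038  212.10616075] [ 553.53881822 -132.13797086  211.5       ]
```

```bash
python3 -m creep '0 -0.02 0.2 0 0 0 0.4;0 -0.02 0.2 0 0 0 0.45;0 -0.02 0.2 0 0 0 0.45;0 -0.02 0.2 0 0 0 0.45'
python3 - <<'E'
from h import *
s=ctrl.read_state();print(s["eef_pos"],s["tool_rot"],s["force"],s["torque"])
d=ctrl.get_image("wrist");cv2.imwrite("pics/w10.png",d["img"][:,:,::-1])
c=ctrl.get_image("side")["img"][150:300,220:380,::-1];cv2.imwrite(f"pics/side10.png",cv2.resize(c,None,fx=4,fy=4,interpolation=cv2.INTER_CUBIC))
E
```

```text
clock: 10.62
eef_pos: [552.1, -137.2, 184.1]
tool_rot: [3.002, 0.0, -0.124]
force: [-0.0, 0.7, -0.2]
width: 47.0
[ 552.06821796 -137.21087734  184.12963535] [ 3.00197715e+00  3.95609003e-04 -1.24482073e-01] [-0.01558328  0.70442428 -0.24016606] [ 0.14767305  0.00892345 -0.00040993]
```

View pics/w10.png

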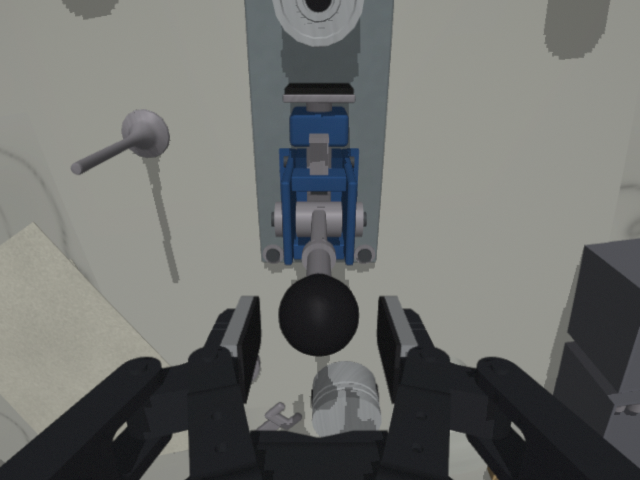

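View pics/side10.png

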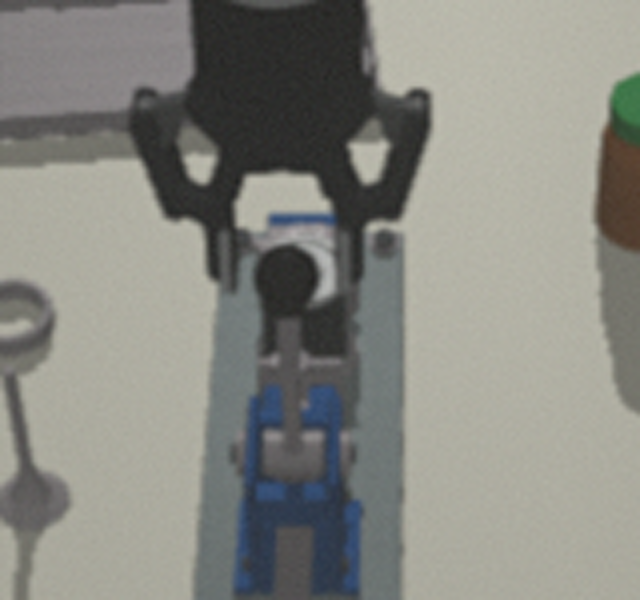

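```bash
python3 -m creep '0 0 0.12 0 0 0 0.5;0 0 0.12 0 0 0 0.6;0 0 0.12 0 0 0 1;0 0 0.12 0 0 0 1;0 0 0.12 0 0 0 1;0 0 0.12 0 0 0 1'
python3 - <<'E'
from h import *
s=ctrl.read_state();print(s["eef_pos"],s["tool_rot"],s["force"],s["torque"])
d=ctrl.get_image("wrist");cv2.imwrite("pics/w11.png",d["img"][:,:,::-1])
E
```

```text
clock: 11.22
eef_pos: [551.9, -137.8, 179.3]
tool_rot: [3.002, 0.0, -0.125]
force: [0.6, -0.2, -1.6]
width: 28.9
[ 551.91381279 -137.81040481  179.33312624] [ 3.00208293e+00  4.84009395e-04 -1.24519679e-01] [ 0.63434548 -0.1863968  -1.61002778] [0.15634214 0.00662542 0.01372689]
```

View pics/w11.png

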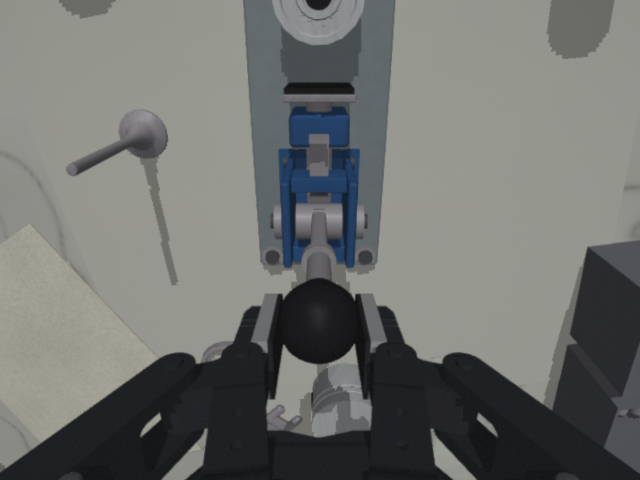

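```bash
python3 -m creep '0 0.15 0.005 4 0 0 1;0 0.306 0.02 8 0 0 1;0 0.457 0.048 12 0 0 1;0 0.592 0.081 15.6 0 0 1;0 0.592 0.081 15.6 0 0 1;0 0.592 0.081 15.6 0 0 1;0 0.592 0.081 15.6 0 0 1'
python3 - <<'E'
from h import *
s=ctrl.read_state();print(s["eef_pos"],s["tool_rot"],s["force"],s["torque"])
d=ctrl.get_image("wrist");cv2.imwrite("pics/w12.png",d["img"][:,:,::-1])
for i in range(3):ctrl.get_image("side");s=ctrl.read_state();print(s["eef_pos"],s["tool_rot"],s["force"])
E
```

```text
clock: 11.85
eef_pos: [549.2, -159.4, 178.4]
tool_rot: [-3.005, 0.001, -0.125]
force: [2.4, 4.5, -6.9]
width: 28.8
[ 549.22972664 -159.44215105  178.43454441] [-3.00538451e+00  1.31798748e-03 -1.24780130e-01] [ 2.37226322  4.52348235 -6.94271606] [ 0.32409759 -0.8514495  -0.37665666]
[ 549.23268902 -159.50209267  178.4679679 ] [-3.00621430e+00  1.21894365e-03 -1.24198764e-01] [ 1.7748845   5.84174158 -8.33931566]
[ 549.2185242  -159.51803421  178.45258267] [-3.00641061e+00  1.23647185e-03 -1.24111212e-01] [ 0.75646943  4.57891389 -8.81957267]
[ 549.22756314 -159.4976018   178.45604571] [-3.00653960e+00  1.24733978e-03 -1.23927791e-01] [ 2.78147447  4.34646438 -9.0835015 ]
```

View pics/w12.png

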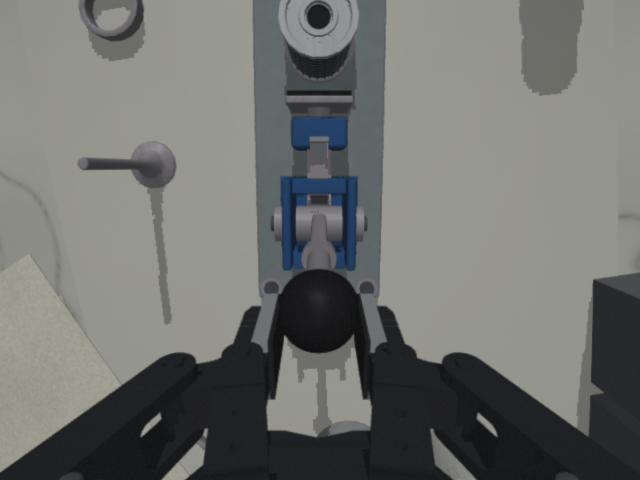

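```bash
python3 -m creep '0 -0.15 0.005 -4 0 0 1;0 -0.306 0.02 -8 0 0 1;0 -0.457 0.048 -12 0 0 1;0 -0.53 0.065 -14 0 0 1;0 -0.53 0.065 -14 0 0 1';python3 -m creep '0 -0.061 0.005 -1.6 0 0 1;0 -0.061 0.005 -1.6 0 0 1'; python3 -m creep '0 -0.038 0 -1 0 0 1;0 -0.038 0 -1 0 0 1';python3 -m creep '0 -0.038 0 -1 0 0 1;0 -0.038 0 -1 0 0 1'
```

```text
clock: 12.47
eef_pos: [550.3, -153.0, 182.3]
tool_rot: [3.009, -0.002, -0.126]
force: [-4.1, -24.6, 6.1]
width: 10.2
clock: 12.63
eef_pos: [550.1, -155.4, 183.4]
tool_rot: [2.979, -0.004, -0.132]
force: [-5.0, -29.7, 7.6]
width: -0.2
clock: 12.8
eef_pos: [549.9, -155.9, 183.6]
tool_rot: [2.96, -0.004, -0.134]
force: [-6.2, -32.0, 8.4]
width: -0.1
clock: 12.97
eef_pos: [549.8, -156.4, 184.0]
tool_rot: [2.941, -0.005, -0.136]
force: [-6.1, -36.4, 9.4]
width: 0.2
```

```bash
python3 -m creep '0 0.15 0 0 0 0 1;0 0.3 -0.1 2 0 0 0.9;0 0.5 -0.5 4 0 0 0.8;0 0.5 -1.2 8 0 0 0.5;0 0 -2.3 11 0 0 0.2;0 -0.4 -2.3 11 0 0 0;0 -0.4 -2.3 11 0 0 0;0 -0.4 -2.3 11 0 0 0'
python3 - <<'E'
from h import *
s=ctrl.read_state();print(s["eef_pos"],s["tool_rot"],s["force"],s["torque"])
d=ctrl.get_image("wrist");cv2.imwrite("pics/w13.png",d["img"][:,:,::-1])
W=camT(d,s);print(proj(d,W,[c2w([-118.3,0,211.8])]))
c=ctrl.get_image("side")["img"][150:300,220:380,::-1];cv2.imwrite(f"pics/side13.png",cv2.resize(c,None,fx=4,fy=4,interpolation=cv2.INTER_CUBIC))
E
```

```text
clock: 13.63
eef_pos: [556.5, -103.1, 267.1]
tool_rot: [-3.124, -0.001, -0.122]
force: [0.1, -0.4, -0.2]
width: 76.7
[ 556.52235615 -103.11352299  267.08658881] [-3.12427697e+00 -7.40828639e-04 -1.22477087e-01] [ 0.1394164  -0.39133069 -0.18561438] [ 0.03760566  0.08198894 -0.03268258]
[[316.18046511 291.73197008]]
```

View pics/w13.png

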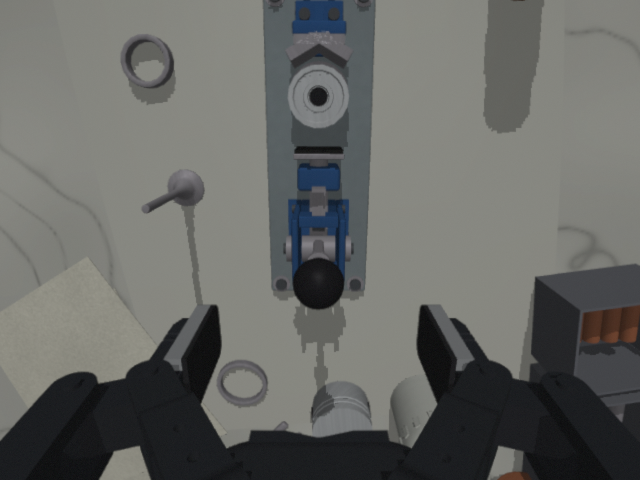

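View pics/side13.png

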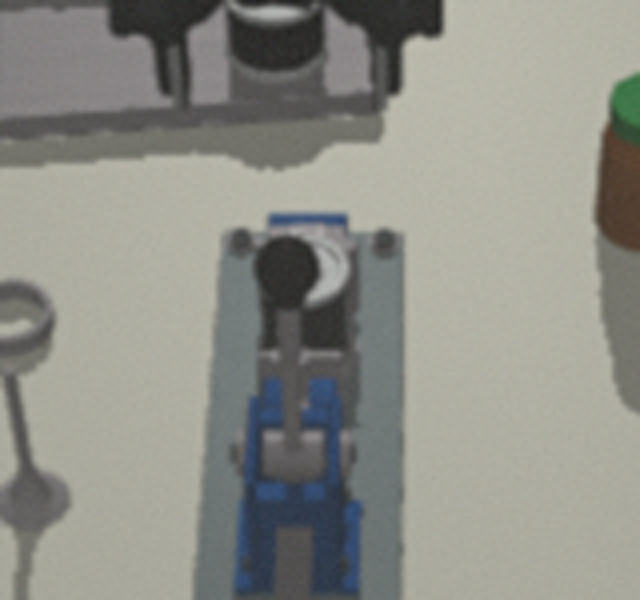

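Run:
```python
from h import *
d=ctrl.get_image("wrist");W=d["tool_from_camera"]
for hx in(14.5,20):
  for ty in(-11,11):
    for tz in(0,-10,-20,-30,-50): print(hx,ty,tz,proj(d,W,[[-hx,ty,tz]])[0])
print(proj(d,W,[[0,0,-33]]),proj(d,W,[[0,0,-28]]))
o,v=ray(d,W,(319,321));v/=np.linalg.norm(v);print("knob tool w11",o+v*16/np.sin(np.arctan(40/K(d)[0,0])))
```

```text
14.5 -11 0 [286.00750601 266.15468656]
14.5 -11 -10 [284.19929219 274.82202951]
14.5 -11 -20 [282.18001343 284.51038379]
14.5 -11 -30 [279.91100633 295.40872684]
14.5 -11 -50 [274.41652922 321.85196082]
14.5 11 0 [287.25262152 309.12770321]
14.5 11 -10 [285.59416533 319.72511974]
14.5 11 -20 [283.75303622 331.50379858]
14.5 11 -30 [281.69810431 344.66793033]
14.5 11 -50 [276.78399185 376.22578803]
20 -11 0 [273.99989591 266.14974111]
20 -11 -10 [271.52358637 274.8127294 ]
20 -11 -20 [268.75861006 284.49522898]
20 -11 -30 [265.6521975  295.38563443]
20 -11 -50 [258.13240999 321.80288489]
20 11 0 [275.69715513 309.10903428]
20 11 -10 [273.42531586 319.70013021]
20 11 -20 [270.90355737 331.47061626]
20 11 -30 [268.08937799 344.62401748]
20 11 -50 [261.36162558 376.14852672]
[[317.59034744 324.58800416]] [[317.61503674 318.12602115]]
knob tool w11 [  0.5494805    0.18820729 -29.93427061]
```

Run:
```python
import cv2
a=cv2.imread("pics/w11.png");cv2.imwrite("pics/w11z.png",cv2.resize(a[260:460,190:450],None,fx=3,fy=3,interpolation=cv2.INTER_CUBIC))
```

```text
(no output)
```

View pics/w11z.png

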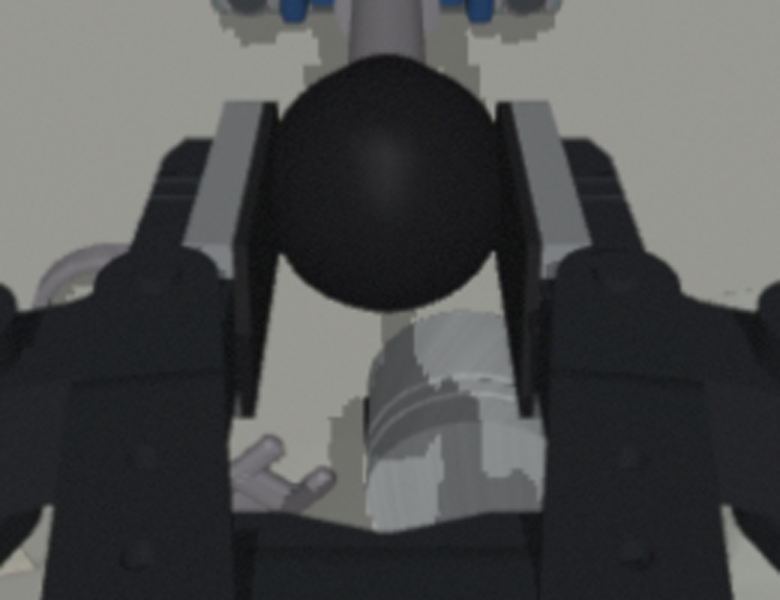

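```bash
sed -i 's/^KN=.*/KN=np.array([553.3,-129,211.8])/' h.py
python3 - <<'E'
from h import *
rowto(*gp(0,depth=42,up=90));rowto(*gp(0,depth=42))
E
```

```text
row [0.021 0.452 0.155] [-8.95  0.12 -0.1 ]
row [0.026 0.802 2.378] [-8.95  0.12 -0.1 ]
```

```bash
python3 -m creep '0.02 0.45 0.15 -6 0 0 0;0.02 0.45 0.15 -9 0 0 0.1;0.02 0.54 0.7 -9 0 0 0.2;0.02 0.65 1.4 -9 0 0 0.2;0.02 0.74 2.0 -9 0 0 0.2;0.02 0.79 2.3 -9 0 0 0.3;0.02 0.8 2.38 -9 0 0 0.4;0.02 0.8 2.38 -9 0 0 0.45;0.02 0.8 2.38 -9 0 0 0.45;0.02 0.8 2.38 -9 0 0 0.45'
python3 - <<'E'
from h import *
s=ctrl.read_state();print(s["eef_pos"],s["tool_rot"],s["force"],s["torque"])
rowto(*gp(0,depth=42))
d=ctrl.get_image("wrist");cv2.imwrite("pics/w14.png",d["img"][240:,140:500,::-1])
c=ctrl.get_image("side")["img"][150:300,220:380,::-1];cv2.imwrite(f"pics/side14.png",cv2.resize(c,None,fx=4,fy=4,interpolation=cv2.INTER_CUBIC))
E
```

```text
clock: 14.62
eef_pos: [554.2, -134.1, 171.9]
tool_rot: [3.002, -0.002, -0.125]
force: [-0.1, 0.3, 0.2]
width: 47.0
[ 554.19195338 -134.12550465  171.92956946] [ 3.00180104e+00 -1.78541634e-03 -1.24536206e-01] [-0.08669136  0.33480346  0.18603126] [0.06440055 0.00786509 0.00854284]
row [-0.038  0.016  0.046] [-0.01 -0.09 -0.08]
```

View pics/w14.png

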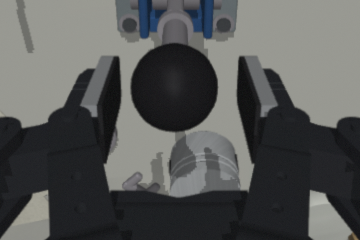

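View pics/side14.png

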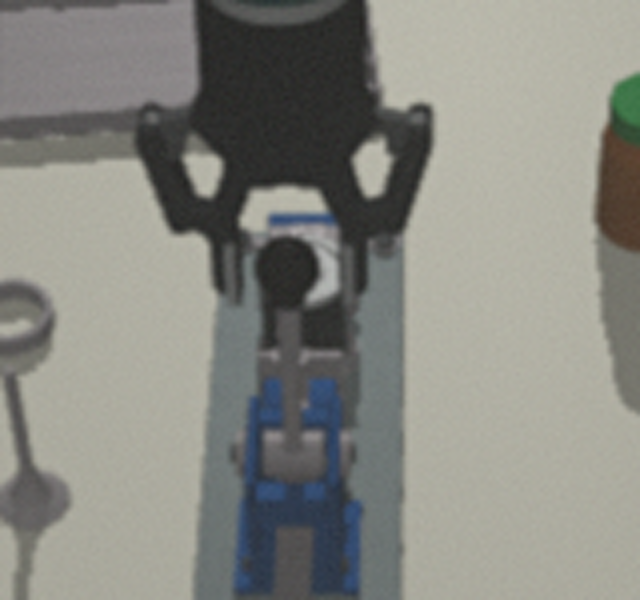

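```bash
python3 -m creep '-0.03 -0.05 0.03 0 0 0 0.5;-0.03 -0.05 0.03 0 0 0 0.6;-0.03 -0.05 0.03 0 0 0 1;-0.03 -0.05 0.03 0 0 0 1;-0.03 -0.05 0.03 0 0 0 1;-0.03 -0.05 0.03 0 0 0 1'
python3 - <<'E'
from h import *
s=ctrl.read_state();print(s["eef_pos"],s["tool_rot"],s["force"],s["torque"])
d=ctrl.get_image("wrist");cv2.imwrite("pics/w15.png",d["img"][:,:,::-1])
s=ctrl.read_state();print(s["eef_pos"],s["force"])
E
```

```text
clock: 15.22
eef_pos: [552.8, -131.5, 170.1]
tool_rot: [3.002, -0.001, -0.124]
force: [-0.5, 2.3, 6.2]
width: 29.2
[ 552.8002898  -131.51929895  170.12330268] [ 3.00246551e+00 -7.91414905e-04 -1.24065495e-01] [-0.51048593  2.29349803  6.23550128] [ 0.33360326  0.15304335 -0.05131919]
[ 552.83503496 -131.5228728   170.1165246 ] [-0.64443805  1.15890354  5.97334384]
```

View pics/w15.png

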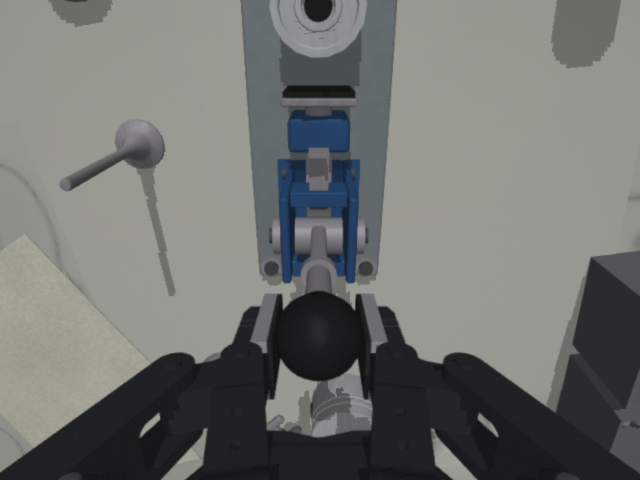

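```bash
python3 -m creep '0 0.136 0.005 4 0 0 1;0 0.271 0.019 8 0 0 1;0 0.405 0.043 12 0 0 1;0 0.521 0.071 15.5 0 0 1;0 0.521 0.071 15.5 0 0 1;0 0.521 0.071 15.5 0 0 1'
cat > m.py <<'E'
from h import *
F=[]
for i in range(3):
    ctrl.get_image("side");s=ctrl.read_state();F.append(s["force"])
cx=np.array([np.cos(TH),np.sin(TH),0]);F=np.mean(F,0)
T=toolT(s);z=-T[:3,2];tang=np.cross([-cx[1],cx[0],0],z) # toward +x, perpendicular to lever
k=T[:3,3]+z*42;hp=KN-120*(np.sin(.14)*cx+np.cos(.14)*np.array([0,0,1]))
r=k-hp;print("F",F.round(2),"tang",round(F@tang,2),"radial",round(F@z,2),"rot th",round(.14-np.arcsin(z@cx),4),"knob th",round(.14-np.arctan2(r@cx,r[2]),4),"eef",s["eef_pos"].round(1),"w",s["width"].round(1),"t",s["clock"])
E
python3 m.py
```

```text
clock: 15.77
eef_pos: [550.0, -153.7, 169.5]
tool_rot: [-3.009, -0.0, -0.129]
force: [1.3, -1.0, -2.4]
width: 29.2Traceback (most recent call last):
  File "m.py", line 8, in <module>
    r=k-hp;print("F",F.round(2),"tang",round(F@tang,2),"radial",round(F@z,2),"rot th",round(.14-np.arcsin(z@cx),4),"knob th",round(.14-np.arctan2(r@cx,r[2]),4),"eef",s["eef_pos"].round(1),"w",s["width"].round(1),"t",s["clock"])
                                                                                                                                                                                                ^^^^^^^^^^^^^^^^
AttributeError: 'float' object has no attribute 'round'
```

```bash
sed -i 's/s\["width"\].round(1)/round(s["width"],1)/' m.py; python3 m.py
python3 -m creep '0 -0.136 0.005 -4 0 0 1;0 -0.271 0.019 -8 0 0 1;0 -0.405 0.043 -12 0 0 1;0 -0.521 0.071 -15.5 0 0 1;0 -0.521 0.071 -15.5 0 0 1'
python3 m.py
python3 - <<'E'
from h import *
c=ctrl.get_image("side")["img"][150:300,220:380,::-1];cv2.imwrite(f"pics/side16.png",cv2.resize(c,None,fx=4,fy=4,interpolation=cv2.INTER_CUBIC))
cv2.imwrite("pics/w16.png",ctrl.get_image("wrist")["img"][:,:,::-1])
E
```

```text
F [0.65 0.54 1.82] tang 0.84 radial 1.72 rot th 0.2702 knob th 0.246 eef [ 550.1 -152.7  169.6] w 29.2 t 16.0667
clock: 16.48
eef_pos: [553.1, -128.6, 169.6]
tool_rot: [2.999, 0.0, -0.12]
force: [1.0, 1.0, 2.3]
width: 29.0
F [0.61 1.78 3.82] tang 1.3 radial 4.04 rot th 0.0019 knob th -0.0345 eef [ 552.9 -130.6  169.9] w 28.8 t 16.6333
```

View pics/w16.png

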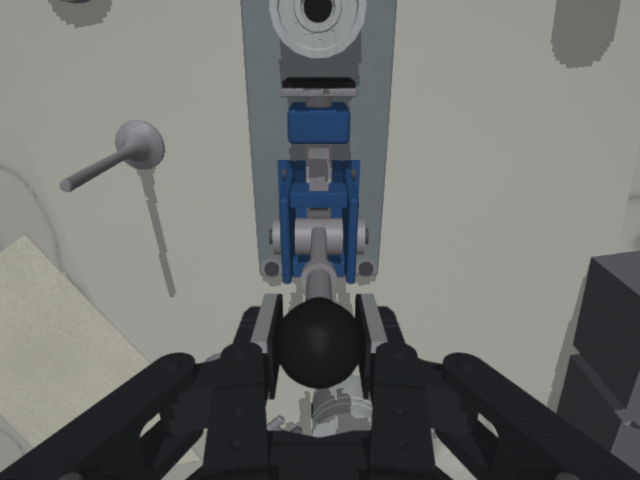

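```bash
python3 -m creep '0 0.136 0.005 4 0 0 1;0 0.271 0.019 8 0 0 1;0 0.405 0.043 12 0 0 1;0 0.521 0.071 15.5 0 0 1;0 0.521 0.071 15.5 0 0 1;0 0.521 0.071 15.5 0 0 1'
python3 m.py
python3 -m creep '0 -0.136 0.005 -4 0 0 1;0 -0.271 0.019 -8 0 0 1;0 -0.405 0.043 -12 0 0 1;0 -0.521 0.071 -15.5 0 0 1;0 -0.521 0.071 -15.5 0 0 1'
python3 m.py
python3 -m creep '0 0.136 0.005 4 0 0 1;0 0.271 0.019 8 0 0 1;0 0.405 0.043 12 0 0 1;0 0.521 0.071 15.5 0 0 1;0 0.521 0.071 15.5 0 0 1;0 0.521 0.071 15.5 0 0 1'
python3 m.py;  python3 - <<'E'
from h import *
cv2.imwrite("pics/w17.png",ctrl.get_image("wrist")["img"][:,:,::-1])
E
```

```text
clock: 17.23
eef_pos: [549.7, -156.5, 169.5]
tool_rot: [-3.012, -0.001, -0.131]
force: [0.8, -3.1, 0.4]
width: 29.2
F [ 1.62 -2.06  1.96] tang -1.58 radial 2.18 rot th 0.2685 knob th 0.26 eef [ 549.9 -154.4  169.8] w 29.1 t 17.3833
clock: 17.8
eef_pos: [552.9, -130.2, 170.2]
tool_rot: [2.994, 0.002, -0.108]
force: [1.1, -2.6, 5.5]
width: 28.8
F [ 0.58 -0.94  5.4 ] tang -1.62 radial 5.22 rot th -0.0022 knob th -0.0421 eef [ 553.  -129.8  170.1] w 29.4 t 17.95
clock: 18.45
eef_pos: [550.0, -153.7, 169.8]
tool_rot: [-3.013, -0.001, -0.122]
force: [1.7, -2.8, 2.5]
width: 29.2
F [ 0.88 -2.59  4.33] tang -1.89 radial 4.61 rot th 0.2691 knob th 0.2404 eef [ 550.1 -152.1  170. ] w 29.2 t 18.6
```

View pics/w17.png

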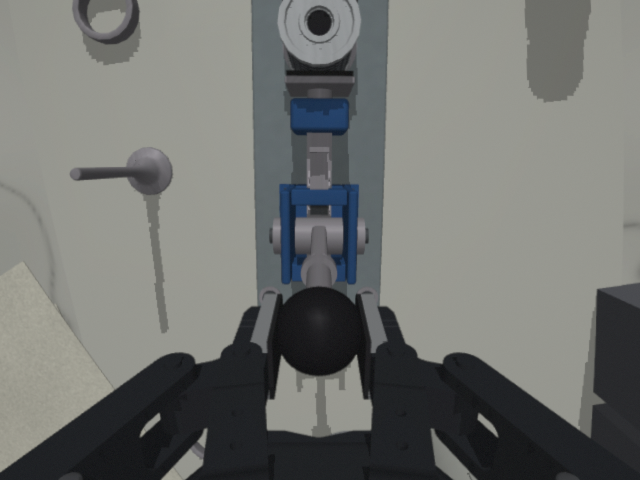

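```bash
python3 -m creep '0 -0.136 0.005 -4 0 0 1;0 -0.271 0.019 -8 0 0 1;0 -0.405 0.043 -12 0 0 1;0 -0.521 0.071 -15.5 0 0 1;0 -0.521 0.071 -15.5 0 0 1;0 -0.521 0.071 -15.5 0 0 1'
python3 m.py
python3 -m creep '0 0.136 0.005 4 0 0 1;0 0.271 0.019 8 0 0 1;0 0.372 0.036 11 0 0 1;0 0.439 0.05 13 0 0 1;0 0.482 0.06 14.3 0 0 1;0 0.498 0.064 14.8 0 0 1;0 0.512 0.068 15.2 0 0 1'
python3 -m creep '0 0.009 0 0.3 0 0 1'
python3 m.py
python3 -m creep '0 0.011 0 0.3 0 0 1;0 0.011 0 0.3 0 0 1'
python3 m.py;  python3 - <<'E'
from h import *
cv2.imwrite("pics/w18.png",ctrl.get_image("wrist")["img"][:240,:,::-1])
E
```

```text
clock: 19.15
eef_pos: [552.5, -133.6, 170.5]
tool_rot: [2.995, -0.001, -0.121]
force: [-0.0, -7.9, 5.3]
width: 29.0
F [ 0.87 -7.46  5.43] tang -8.0 radial 4.32 rot th -0.0043 knob th -0.0115 eef [ 552.5 -133.6  170.5] w 29.0 t 19.3
clock: 19.88
eef_pos: [550.3, -151.0, 170.1]
tool_rot: [-3.015, -0.0, -0.122]
force: [1.0, -0.2, 7.0]
width: 29.1
clock: 19.97
eef_pos: [550.3, -151.0, 170.2]
tool_rot: [-3.01, -0.0, -0.122]
force: [-0.1, 0.2, 6.9]
width: 29.4
F [ 0.61 -0.56  6.84] tang 0.42 radial 6.85 rot th 0.2708 knob th 0.2333 eef [ 550.2 -151.2  170.1] w 29.5 t 20.1167
clock: 20.28
eef_pos: [550.3, -151.2, 170.1]
tool_rot: [-3.005, -0.0, -0.121]
force: [0.8, 0.2, 7.0]
width: 29.1
F [ 0.28 -0.35  6.37] tang 0.55 radial 6.36 rot th 0.2762 knob th 0.2356 eef [ 550.2 -151.2  170.1] w 28.9 t 20.4333
```

View pics/w18.png

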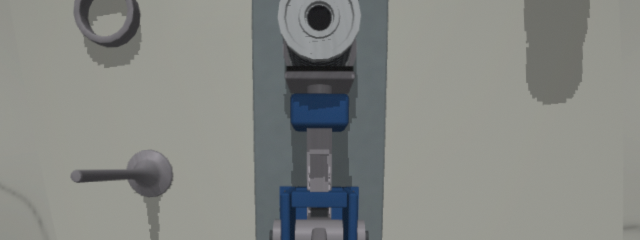

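```bash
python3 -m creep '0 0.01 0 0 0 0 1;0 0.02 0 0 0 0 1;0 0.03 0 0 0 0 1;0 0.03 0 0 0 0 1'
python3 m.py;python3 -m creep '0 0.01 0 0 0 0 1;0 0.02 0 0 0 0 1;0 0.03 0 0 0 0 1;0 0.03 0 0 0 0 1'
python3 m.py
```

```text
clock: 20.82
eef_pos: [550.2, -151.6, 170.0]
tool_rot: [-3.004, -0.0, -0.121]
force: [0.8, 1.3, 7.5]
width: 29.2
F [0.19 0.66 7.17] tang 1.66 radial 7.01 rot th 0.2772 knob th 0.2394 eef [ 550.2 -151.6  170.1] w 29.3 t 20.9667
clock: 21.3
eef_pos: [550.0, -152.7, 169.9]
tool_rot: [-3.004, -0.0, -0.121]
force: [0.2, 0.6, 7.8]
width: 29.0
F [0.32 0.79 7.47] tang 1.84 radial 7.29 rot th 0.2773 knob th 0.2486 eef [ 550.  -152.7  169.9] w 29.1 t 21.45
```

```bash
python3 -m creep '0 -0.136 0.005 -4 0 0 1;0 -0.271 0.019 -8 0 0 1;0 -0.405 0.043 -12 0 0 1;0 -0.521 0.071 -15.4 0 0 1;0 -0.535 0.074 -15.8 0 0 1;0 -0.535 0.074 -15.8 0 0 1;0 -0.535 0.074 -15.8 0 0 1'
python3 m.py
python3 -m creep '0 0.136 0.005 4 0 0 1;0 0.271 0.019 8 0 0 1;0 0.372 0.036 11 0 0 1;0 0.439 0.05 13 0 0 1;0 0.482 0.06 14.3 0 0 1;0 0.505 0.066 15 0 0 1;0 0.521 0.071 15.4 0 0 1;0 0.53 0.074 15.8 0 0 1;0 0.535 0.074 15.8 0 0 1;0 0.535 0.074 15.8 0 0 1'
python3 m.py;  python3 - <<'E'
from h import *
cv2.imwrite("pics/w19.png",ctrl.get_image("wrist")["img"][:400,:,::-1])
E
```

```text
clock: 22.03
eef_pos: [552.6, -133.6, 170.4]
tool_rot: [2.999, -0.001, -0.121]
force: [-0.5, -1.5, 9.8]
width: 29.1
F [-0.3  -1.89 10.37] tang -3.35 radial 10.0 rot th -0.0016 knob th -0.0104 eef [ 552.5 -133.6  170.4] w 29.1 t 22.1833
clock: 23.02
eef_pos: [550.0, -153.3, 169.8]
tool_rot: [-3.005, -0.0, -0.121]
force: [0.6, -0.3, 6.4]
width: 29.3
F [ 0.38 -0.06  6.64] tang 0.89 radial 6.58 rot th 0.2766 knob th 0.2539 eef [ 550.  -153.4  169.8] w 29.3 t 23.1667
```

View pics/w19.png

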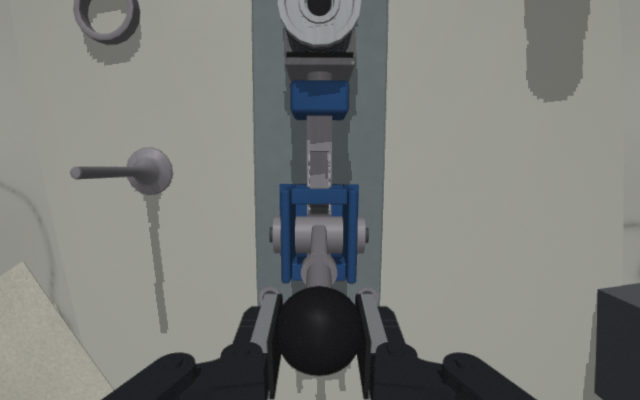

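```bash
python3 -m creep '0 -0.136 0.005 -4 0 0 1;0 -0.271 0.019 -8 0 0 1;0 -0.405 0.043 -12 0 0 1;0 -0.521 0.071 -15.4 0 0 1;0 -0.535 0.074 -15.8 0 0 1;0 -0.535 0.074 -15.8 0 0 1;0 -0.535 0.074 -15.8 0 0 1'
python3 m.py
python3 -m creep '0 0.136 0.005 4 0 0 1;0 0.271 0.019 8 0 0 1;0 0.372 0.036 11 0 0 1;0 0.439 0.05 13 0 0 1;0 0.482 0.06 14.3 0 0 1;0 0.495 0.065 14.9 0 0 1;0 0.505 0.068 15.2 0 0 1;0 0.515 0.071 15.4 0 0 1;0 0.525 0.073 15.6 0 0 1;0 0.535 0.074 15.8 0 0 1'
python3 m.py;  python3 - <<'E'
from h import *
cv2.imwrite("pics/w20.png",ctrl.get_image("wrist")["img"][:300,:,::-1])
c=ctrl.get_image("side")["img"][150:300,220:380,::-1];cv2.imwrite(f"pics/side20.png",cv2.resize(c,None,fx=4,fy=4,interpolation=cv2.INTER_CUBIC))
c=ctrl.get_image("top")["img"][200:300,230:390,::-1];cv2.imwrite(f"pics/top20.png",cv2.resize(c,None,fx=4.5,fy=4.5,interpolation=cv2.INTER_CUBIC))
E
```

```text
clock: 23.8
eef_pos: [552.5, -133.6, 170.4]
tool_rot: [2.999, -0.001, -0.121]
force: [0.2, -2.3, 10.5]
width: 29.4
F [-0.32 -1.95 10.42] tang -3.42 radial 10.03 rot th -0.0016 knob th -0.0104 eef [ 552.5 -133.6  170.4] w 29.0 t 23.95
clock: 24.78
eef_pos: [550.1, -152.0, 170.0]
tool_rot: [-3.003, 0.0, -0.121]
force: [0.6, 2.4, 7.5]
width: 29.6
F [0.57 1.95 7.78] tang 3.05 radial 7.43 rot th 0.2781 knob th 0.245 eef [ 550.1 -152.3  170. ] w 29.2 t 24.9333
```

View pics/w20.png

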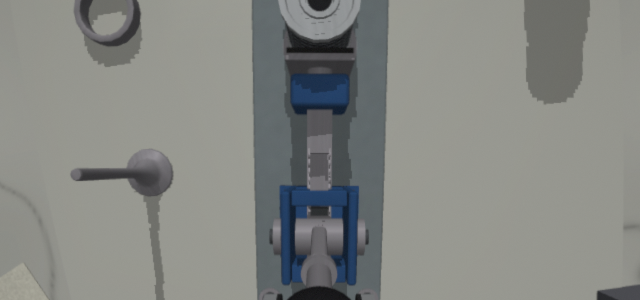

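View pics/top20.png

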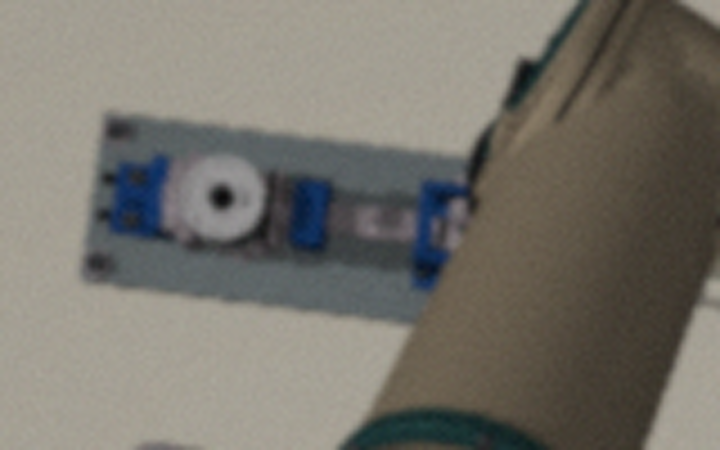

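View pics/side20.png

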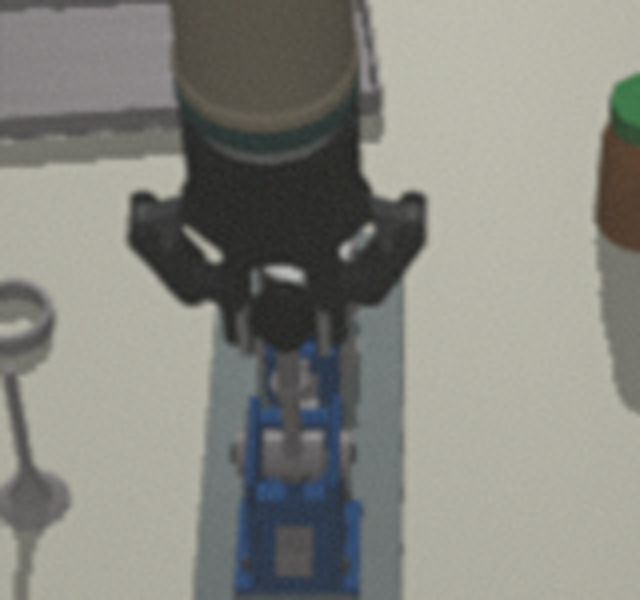

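```bash
python3 -m creep '0 0.01 0 0 0 0 1;0 0.02 0 0 0 0 1;0 0.03 0 0 0 0 1;0 0.03 0 0 0 0 1'
python3 m.py
```

```text
clock: 25.42
eef_pos: [550.0, -152.9, 169.9]
tool_rot: [-3.003, 0.0, -0.12]
force: [0.7, 3.2, 7.9]
width: 29.3
F [0.55 2.21 7.72] tang 3.31 radial 7.33 rot th 0.2786 knob th 0.2508 eef [ 550.  -152.9  169.9] w 29.3 t 25.5667
```

```bash
python3 -m creep '0 0.01 0 0 0 0 1;0 0.02 0 0 0 0 1;0 0.03 0 0 0 0 1;0 0.03 0 0 0 0 1'
python3 m.py
```

```text
clock: 25.9
eef_pos: [549.9, -153.8, 169.8]
tool_rot: [-3.003, 0.0, -0.12]
force: [0.7, 2.7, 8.4]
width: 29.0
F [0.19 3.06 8.36] tang 4.18 radial 7.85 rot th 0.279 knob th 0.2588 eef [ 549.9 -153.8  169.7] w 29.7 t 26.05
```

```bash
python3 -m creep '0 -0.15 0.005 -4 0 0 1;0 -0.3 0.019 -8 0 0 1;0 -0.44 0.043 -12 0 0 1;0 -0.57 0.071 -15.4 0 0 1;0 -0.59 0.074 -15.8 0 0 1;0 -0.59 0.074 -15.8 0 0 1;0 -0.59 0.074 -15.8 0 0 1'
python3 m.py
python3 -m creep '0 0.136 0.005 4 0 0 1;0 0.271 0.019 8 0 0 1;0 0.372 0.036 11 0 0 1;0 0.439 0.05 13 0 0 1;0 0.482 0.06 14.3 0 0 1;0 0.505 0.065 14.9 0 0 1;0 0.52 0.068 15.2 0 0 1;0 0.535 0.071 15.4 0 0 1;0 0.55 0.073 15.6 0 0 1;0 0.56 0.074 15.8 0 0 1'
python3 m.py
```

```text
clock: 26.63
eef_pos: [552.5, -133.6, 170.4]
tool_rot: [2.999, -0.001, -0.121]
force: [0.0, -2.4, 10.1]
width: 29.4
F [-0.27 -1.58 10.36] tang -3.05 radial 10.03 rot th -0.0013 knob th -0.0108 eef [ 552.6 -133.5  170.4] w 29.1 t 26.7833
clock: 27.62
eef_pos: [550.3, -150.4, 170.2]
tool_rot: [-2.999, 0.001, -0.119]
force: [1.3, 7.3, 8.6]
width: 29.4
F [0.55 6.42 8.11] tang 7.52 radial 7.12 rot th 0.2815 knob th 0.2329 eef [ 550.3 -150.7  170.2] w 28.9 t 27.7667
```

```bash
python3 -m creep '0 0.015 0 0 0 0 1;0 0.03 0 0 0 0 1;0 0.04 0 0 0 0 1;0 0.04 0 0 0 0 1'
python3 m.py
python3 -m creep '0 0.01 0 0 0 0 1;0 0.02 0 0 0 0 1;0 0.03 0 0 0 0 1;0 0.03 0 0 0 0 1'
python3 m.py
```

```text
clock: 28.1
eef_pos: [550.1, -151.8, 170.1]
tool_rot: [-2.999, 0.001, -0.119]
force: [0.4, 6.5, 9.9]
width: 28.9
F [1.74 6.57 8.65] tang 7.89 radial 7.61 rot th 0.2821 knob th 0.2422 eef [ 550.1 -151.7  170.1] w 29.3 t 28.25
clock: 28.58
eef_pos: [550.0, -152.8, 169.9]
tool_rot: [-2.999, 0.001, -0.118]
force: [0.5, 7.3, 9.7]
width: 29.0
F [1.4  6.96 9.47] tang 8.36 radial 8.37 rot th 0.2822 knob th 0.251 eef [ 550.  -152.8  169.9] w 29.5 t 28.7333
```

```bash
python3 -m creep '0 0.01 0 0 0 0 1;0 0.02 0 0 0 0 1;0 0.03 0 0 0 0 1;0 0.03 0 0 0 0 1'
python3 m.py
python3 - <<'E'
from h import *
cv2.imwrite("pics/w21.png",ctrl.get_image("wrist")["img"][:300,:,::-1])
E
```

```text
clock: 29.07
eef_pos: [549.9, -153.4, 169.8]
tool_rot: [-2.999, 0.001, -0.118]
force: [1.1, 8.0, 10.2]
width: 29.2
F [ 1.41  7.83 10.14] tang 9.3 radial 8.91 rot th 0.2829 knob th 0.2569 eef [ 549.9 -153.4  169.8] w 29.2 t 29.2167
```

View pics/w21.png

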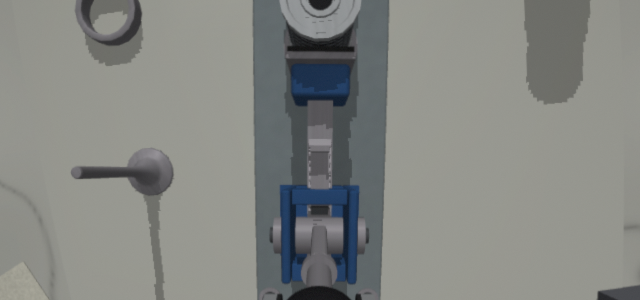

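```bash
python3 -m creep '0 -0.15 0.005 -4 0 0 1;0 -0.3 0.019 -8 0 0 1;0 -0.45 0.043 -12 0 0 1;0 -0.6 0.071 -15.4 0 0 1;0 -0.66 0.074 -15.8 0 0 1;0 -0.66 0.074 -15.8 0 0 1;0 -0.66 0.074 -15.8 0 0 1'
python3 m.py
python3 - <<'E'
from h import *
cv2.imwrite("pics/w22.png",ctrl.get_image("wrist")["img"][:,:,::-1])
E
```

```text
clock: 29.85
eef_pos: [552.5, -133.6, 170.4]
tool_rot: [2.999, -0.001, -0.12]
force: [0.1, -2.0, 8.2]
width: 28.9
F [ 0.25 -1.84  8.33] tang -2.95 radial 7.99 rot th -0.0014 knob th -0.0108 eef [ 552.5 -133.5  170.4] w 29.4 t 30.0
```

View pics/w22.png

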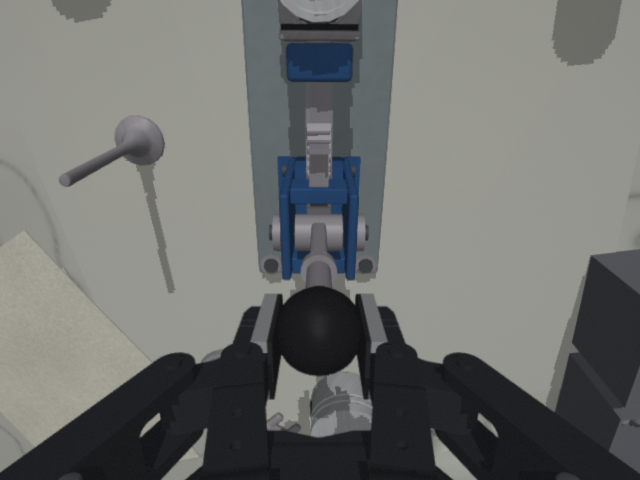

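```bash
python3 -m creep '0 -0.01 0 0 0 0 0.7;0 -0.01 0 0 0 0 0.5;0 -0.01 0 0 0 0 0.3;0 0 0 0 0 0 0.1;0 0 -0.5 0 0 0 0.1;0 0 -1.2 0 0 0 0.1;0 0 -2 0 0 0 0.1;0 0 -2.8 0 0 0 0.1;0 -1 -3.2 4 0 0 0.1;0 -1.5 -3.2 8 0 0 0.1'
python3 - <<'E'
from h import *
s=ctrl.read_state();print(s["eef_pos"],s["tool_rot"],s["force"],s["width"])
cv2.imwrite("pics/w23.png",ctrl.get_image("wrist")["img"][:,:,::-1])
c=ctrl.get_image("side")["img"][150:300,220:380,::-1];cv2.imwrite(f"pics/side23.png",cv2.resize(c,None,fx=4,fy=4,interpolation=cv2.INTER_CUBIC))
E
```

```text
clock: 30.88
eef_pos: [564.2, -52.2, 291.2]
tool_rot: [-3.135, -0.006, -0.119]
force: [0.2, 0.6, -0.3]
width: 77.0
[564.22153262 -52.19894322 291.17985456] [-3.13525673 -0.00559171 -0.11897941] [ 0.19571882  0.55951126 -0.33239732] 76.98930141755214
```

View pics/w23.png

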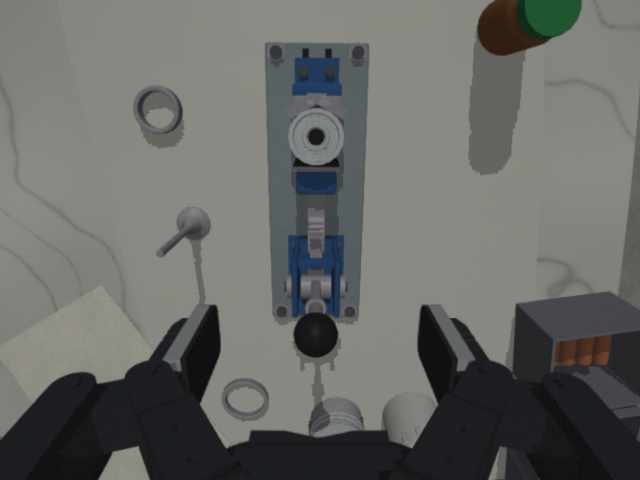

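View pics/side23.png

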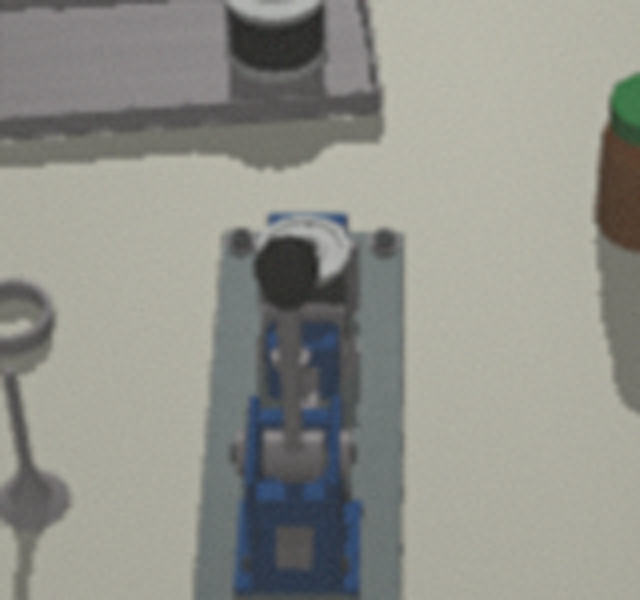

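```bash
python3 -m creep '0 0 0 0 0 0 0.1;0 0 0 0 0 0 0.1;0 0 0 0 0 0 0.1;0 0 0 0 0 0 0.1;0 0 0 0 0 0 0.1;0 0 0 0 0 0 0.1'; python3 -c "
from cell import ctrl
print(ctrl.finish_job())"
```

```text
clock: 31.48
eef_pos: [561.6, -57.8, 287.7]
tool_rot: [3.141, 0.0, -0.125]
force: [-0.2, -1.2, -0.2]
width: 76.8
the job is handed in; nothing more can be done
None
```

I took the tall element out of the tray and stood it on the clamp bed. I then pumped the lever until it turned clearly stiff, and pushed it back to its rest. I handed the job in at about 31.5 s, and no verdict was reported.

**Hold:** The free-running pull was about 1.8 N. The second-to-last stroke gave about 3.3 N and the last one 8.4 N at the same lever angle, rising to 9.3 N by the end of the stroke. That is 6.5 to 7.5 N above free, past the 5 N that means a firm hold and short of the 11 N that is near crushing, so I stopped there. The clamping force cannot be read directly. From the pull I judge it at roughly 20 to 30 N now that the bar has settled.

**Last pictures:** The element stands upright and centred in the V, with the jaw forward. The knob is at its home position and the fingers are clear of everything. The bystanders in view look where they were; I did not measure them.

**What went wrong or disagreed:**
- **Lever at the start:** it was not at its stop but about 0.035 rad off it. My first pull therefore ran into the far stop, and the knob slipped out of the fingers on the way back.
- **Force after the slip:** the closed fingers then pressed the knob against the rest stop with about 36 N at the wrist before I backed off and gripped again, deeper.
- **Wrist camera:** it placed things 3 to 6 mm farther along y than the top and side cameras did, so I trusted relative positions within a single picture.
- **Early strokes:** their force readings were unreliable because the arm was still settling, so the free-running pull is less certain than the rise on the last stroke.

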